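# Take the jaw bar out of the ratchet clamp for filing

### The job

Swing the clamp's red pawl lever up and right over until it stays open by itself, then draw the toothed bar straight out of the clamp by its green handle, lay it flat on the rubber mat teeth up, and let go. Then take it again by its middle, between handle and tail, and lower it (do not drop it) teeth up into the wooden filing rest, green handle in the tall pocket, fully down, and let go. Leave the pawl open and do not disturb the other things on the bench.

Things in the scene. Friction and masses are not known exactly. Their poses are not given: they have to be found in the camera images.
- clamp: Blue steel ratchet clamp head, bolted down. Origin: centre of underside, on the bench. Base 90 (x) x 84 x 12 mm; on it a channel along x, 80 mm long (x -40 to 40), 26 mm wide inside, 42 mm outside, floor at z 12 mm, walls to z 42, bridged at both ends (underside z 36, top z 42). The bar comes out towards the clamp's own -x, roughly towards the robot.
- pawl (a joint): Hinge (rad) of the pawl with red lever; axis along the clamp's y at x 26, z 20 mm in its frame. 0 = down, pawl tooth between the bar's teeth, bar locked in; grows as the lever swings up and over to the clamp's +x; stop at 1.6. No spring: below about 0.7 it falls shut, past about 0.95 it falls to the stop and stays open. A push under 2 N towards +x near the lever's top turns it.
- pawl_tip (a point): Middle of the top edge of the red lever. With the pawl down the lever stands upright, 24 mm wide (y), 10 mm thick (x), from 38 to 90 mm above the bench, its centre plane 14 mm towards -x from the clamp's origin; the tip is 90 mm above the bench and 81 mm from the hinge axis.
- bar: Loose aluminium toothed bar, green handle, 0.16 kg. Origin: centre of underside. x -75 to 75, 22 mm wide, 12 thick; teeth on top (16 wide, z 12 to 20, x -33 to 67). Handle: block at x -75 to -53, 22 wide, up to z 50. Starts in the clamp, axes alike, origin about 13 mm to -x of the clamp's, underside 12 mm above the bench; tail 22 mm out at the back: clear after 105 mm of straight pull.
- bar_handle (a point): Point to grip the handle: its centre, 36 mm above the bar's underside, 64 mm towards -x from the bar's origin. Grasp it across the 22 mm width (bar's y).
- bar_mid (a point): Middle of the bar: over its origin, 10 mm above its underside. Grasp across the 22 mm width (bar's y).
- mat: Flat black rubber mat fixed to the bench, 180 (x) x 120 (y) x 4 mm. Origin: centre of its underside. Empty at the start.
- rest: Pale wooden filing rest, fixed. Origin: centre of underside. Plank 196 (x) x 70 x 12 mm; the bar lies on it, origin over origin, axes alike. At -x a tall pocket for the handle: cheeks x -89 to -45, end wall inner face x -81, up to z 48. At +x a low pocket for the tail: cheeks x 53 to 89, end wall x 83, up to z 28. Both 31 mm wide inside, cheeks 9 thick. Between them the sides are open.
- file: Bystander: steel file with wooden handle, 245 mm long, 22 mm wide, lying flat. Origin underside, near its middle.
- kickstart: Bystander: aluminium kick-start lever, 160 mm long, lying flat, up to 24 mm high. Origin underside, near its middle.
- ashtray: Bystander: white ceramic ashtray of bolts, 92 mm across, 24 mm high. Origin centre of underside.
- fuel_cap: Bystander: red plastic fuel cap, 62 mm across, 36 mm high. Origin centre of underside.
Mind the look-alikes: they are no part of the job. What is shaped like the mat but turquoise is not meant. Of the things that look like the rest, take the one that is farthest from the robot's base at the start.

How it is judged:
By the outcome, as a careful person would: the job done as asked, in the order asked, and still so for the second after the job is handed in, with the robot touching nothing.
It also fails if it takes over 72 s, if anything falls off the work surface, if the arm or the gripper's body presses on something with over 40 N, if the wrist force passes 120 N, or if a joint passes its speed limit or range.

### The arm

A 6-joint arm with a two-finger parallel gripper is mounted at the origin on the work surface. World frame = base frame: x ahead of the robot, y to its left, z up, the work surface at z = 0. Lengths are in mm, angles in rad, forces in N, time in s.
With the tool pointing down it reaches from about 275 to 750 mm from the base axis. Payload 10.2 kg.
Tool frame: the origin (TCP) lies midway between the tips of the shut fingers; the grasp point (between the pads) lies 19 mm behind it (ctrl.hold_point_z is the distance from the TCP to the grasp point, in mm); z points along the fingers, y is the direction in which the jaws open and shut (so a half turn about z gives the same grasp; the last joint's range is limited). The gripper opens to 85 mm and grips with 20 to 120 N. Pads are 22 mm wide; open, the fingers measure 114 mm over their backs; the gripper's body (76 mm by 85 mm) begins 54 mm behind the grasp point. The pads swing forward as they close: fully open they stand 13 mm farther back than shut.
Start: joints at [1.043, 0.313, 1.498, -0, 1.331, -0.223], TCP at [157.566, 500.803, 199.794] pointing down, gripper open.
Joint ranges: [-2.94, 2.94], [-0.97, 2.17], [0.19, 2.56], [-1.23, 4.37], [0.02, 3.11], [-2.88, 2.88]. Speed limits (rad/s): [2.39, 2.39, 3.01, 3.14, 3.14, 3.14].

### API

Orientations are given as a unit quaternion [w, x, y, z].
In Python, from rig import ctrl, capture, get_calibration, ticket, search_frame, outline_of gives the robot as it stands. The module is installed in compiled form; this text tells all that it offers.
- The arm moves only by the tool servo_tool, never from a script. Its argument "motion" is a list of rows, each an object with "dr": the turn, a rotation vector about the tool's x, y, z in units of 10 degrees (1.0 is 10 degrees), a list of three; "delta_pos": the shift along the tool's x, y, z in units of 50 mm (1.0 is 50 mm), a list of three; "hand": the opening, from 0 (shut) to 1 (fully open). In form: [{"dr": [ax, ay, az], "delta_pos": [x, y, z], "hand": hand}, ...]. A call has 1 to 20 rows; each row shifts and turns the pose as measured when the row begins, along the tool's axes as they then stand; what a row does not reach is not made up. A row lasts 1/8 s, in which the tool goes at most 62.5 mm and 10.7 degrees, less where a joint would pass 70% of its speed; a pose out of reach is approached as far as the arm can. A call is refused whole if a number of a shift passes 1 or a number of a turn 1, either way. A call with a gripper value outside its range is refused whole. The fingers move at their own pace and stop on an object; "squeeze" is the grip in N (left out, the last holds). Time passes only in rows, so rows that do not move let the fingers close. It gives the time, the measured TCP pose, the force and the opening at its end, in the units of the state.
- ctrl.sense(): the state, without advancing time (a new reading comes with each control period).
- capture(name): name is "side" or "top"; returns (picture, depth): 400x640x3 uint8, red, green, blue; 400x640 float32, mm along the optical axis (not along the pixel's ray), 0 where there is no reading.
- get_calibration(name): a dict with "camera_matrix" (3x3 intrinsics, pixels), "distortion" ([k1, k2, p1, p2, k3] as OpenCV has them; the pictures are not rectified), "T" (4x4, takes a point from camera to world coordinates). Camera axes: x right, y down, z forward; pixel columns grow to the right and rows downward; lengths in mm; the calibration is good to about 2 mm. A picture is of the moment at which its call begins. get_calibration takes no time and is no camera call.
- ticket.finish_job(): hands the job in, once; it reports no verdict.
Trained networks look in the newest picture that a camera, given by its name, has taken for a name from the list of things; names that differ only in an ending like _2 or _b are one class to them, and where a whole thing is asked for, a point or a joint stands for the part that bears it (a point fixed in the world has none). Each returns a list of dicts, best first, with "score" (0 to 1); they miss things now and then, are a little off and sometimes report something else, mostly with a low value. They report only what shows in the picture. A call takes as long as a camera call. They do not tell look-alikes from the thing itself.
- search_frame(camera, label): "bbox" ([left, top, right, bottom] in pixels, round what is visible of it).
- outline_of(camera, label): "pixels" (400x640 bool, what is visible of it) and "bbox" ([left, top, right, bottom] in pixels, round what is visible of it).
The state is a dict: "time_s": time; "joints": joint angles; "dq": joint speeds; "tau": joint torques, N m; "eef_pos": TCP position; "ee_rot": TCP orientation; "force": force on the tool from outside, world axes, zero at the start; "wrist_torque": the same for the moment, N m; "grip_width": opening from 0.0 (shut) to 1.0 (fully open).
Only numpy, scipy, OpenCV 4.12 (cv2) and the standard library are available. Lean on these libraries where they do the work, as an engineer would, in place of code of your own. Each camera call takes 0.05 s, during which the arm holds its last target.

## Working session

There is one attempt and no reset: what is moved stays moved. The work goes in short steps, Python scripts to look and compute and a tool call to move; the robot and the scene stay as the last step left them, time stands still between calls to the robot, and variables do not carry over. Pictures are saved under pics/ and viewed, and the job is handed in when it is done.

Besides the shell and the picture viewer there is one more tool, called after "Call:" as a command line: name --argument value ..., lists and objects as JSON in quotes. servo_tool: Moves the arm, as the interface text tells. Its arguments: {"type":"object","properties":{"motion":{"type":"array"},"squeeze":{"type":"number"}},"required":["motion"]}

```bash
mkdir -p pics; cat > h.py <<'E'
import numpy as np, cv2
from rig import ctrl, capture, get_calibration, ticket, search_frame, outline_of
def save(img,n): cv2.imwrite('pics/'+n+'.png',img[:,:,::-1])
def world(name,depth):
    c=get_calibration(name);K=np.array(c['camera_matrix']);D=np.array(c['distortion']);T=np.array(c['T'])
    v,u=np.mgrid[0:400,0:640]
    p=cv2.undistortPoints(np.stack([u,v],-1).reshape(-1,1,2).astype(np.float64),K,D).reshape(400,640,2)
    P=np.dstack([p[...,0]*depth,p[...,1]*depth,depth])
    W=P@T[:3,:3].T+T[:3,3]
    W[depth<=0]=np.nan
    return W
def proj(name,pts):
    c=get_calibration(name);K=np.array(c['camera_matrix']);D=np.array(c['distortion']);T=np.linalg.inv(np.array(c['T']))
    return cv2.projectPoints(np.array(pts,float).reshape(-1,3),cv2.Rodrigues(T[:3,:3])[0],T[:3,3],K,D)[0].reshape(-1,2)
E
python3 - <<'E'
from h import *
for n in('side','top'):
    im,d=capture(n); save(im,n+'0'); np.save(n+'_d0.npy',d); np.save(n+'_i0.npy',im)
    print(n,np.round(get_calibration(n)['T'],2))
    for l in('clamp','pawl','bar','mat','rest','file','kickstart','ashtray','fuel_cap'):
        print(l,[(np.round(r['bbox']).tolist(),round(r['score'],2)) for r in search_frame(n,l)])
print(ctrl.sense(), ctrl.hold_point_z)
E
```

```text
side [[-7.2000e-01 -5.3000e-01  4.5000e-01  1.2009e+02]
 [-7.0000e-01  5.5000e-01 -4.6000e-01  4.4928e+02]
 [-0.0000e+00 -6.4000e-01 -7.7000e-01  8.3233e+02]
 [ 0.0000e+00  0.0000e+00  0.0000e+00  1.0000e+00]]
clamp [([216.0, 232.0, 258.0, 273.0], 0.97)]
pawl [([217.0, 235.0, 244.0, 255.0], 0.71), ([201.0, 180.0, 258.0, 214.0], 0.59)]
bar [([216.0, 232.0, 258.0, 271.0], 0.62)]
mat [([380.0, 174.0, 453.0, 234.0], 0.95), ([328.0, 134.0, 393.0, 181.0], 0.65)]
rest [([283.0, 174.0, 338.0, 230.0], 0.96), ([323.0, 242.0, 370.0, 318.0], 0.95), ([218.0, 232.0, 260.0, 274.0], 0.26)]
file []
kickstart [([202.0, 180.0, 257.0, 211.0], 0.61)]
ashtray [([180.0, 307.0, 225.0, 346.0], 0.76)]
fuel_cap [([408.0, 141.0, 429.0, 160.0], 0.53), ([214.0, 233.0, 258.0, 271.0], 0.52)]
top [[-0.00000e+00 -9.90000e-01  1.60000e-01  4.09630e+02]
 [-1.00000e+00  0.00000e+00 -1.00000e-02  2.18100e+01]
 [ 1.00000e-02 -1.60000e-01 -9.90000e-01  1.05926e+03]
 [ 0.00000e+00  0.00000e+00  0.00000e+00  1.00000e+00]]
clamp []
pawl [([216.0, 176.0, 240.0, 192.0], 0.8)]
bar [([220.0, 164.0, 230.0, 221.0], 0.68)]
mat [([37
[... 401 characters left out ...]
4.0], 0.73)]
{'time_s': 1.0, 'joints': array([ 1.04259572e+00,  3.12885716e-01,  1.49772281e+00,  2.76532678e-05,
        1.33096888e+00, -2.23391613e-01]), 'dq': array([-0.00024613, -0.0009009 , -0.00066189,  0.00051029, -0.00086776,
       -0.00021864]), 'tau': array([-1.88941713e-04, -4.12174523e+01, -2.59887260e+01, -2.74792783e-04,
        6.64419767e-04,  2.58733058e-05]), 'eef_pos': array([157.56161494, 500.80576236, 199.79289299]), 'ee_rot': array([-9.69524888e-06,  1.51818442e-01,  9.88408398e-01,  1.20220567e-05]), 'force': array([-0.04472368, -0.54315515, -0.31562444]), 'wrist_torque': array([0.00944675, 0.00691464, 0.00510644]), 'grip_width': 0.995846954375936} 18.700000000000003
```

```bash
python3 - <<'E'
import cv2
for n in('side','top'):
    im=cv2.imread(f'pics/{n}0.png'); 
    cv2.imwrite(f'pics/{n}0c.png',cv2.resize(im[70:370,120:500],None,fx=2,fy=2,interpolation=cv2.INTER_CUBIC))
E
```

```text
(no output)
```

View pics/side0c.png

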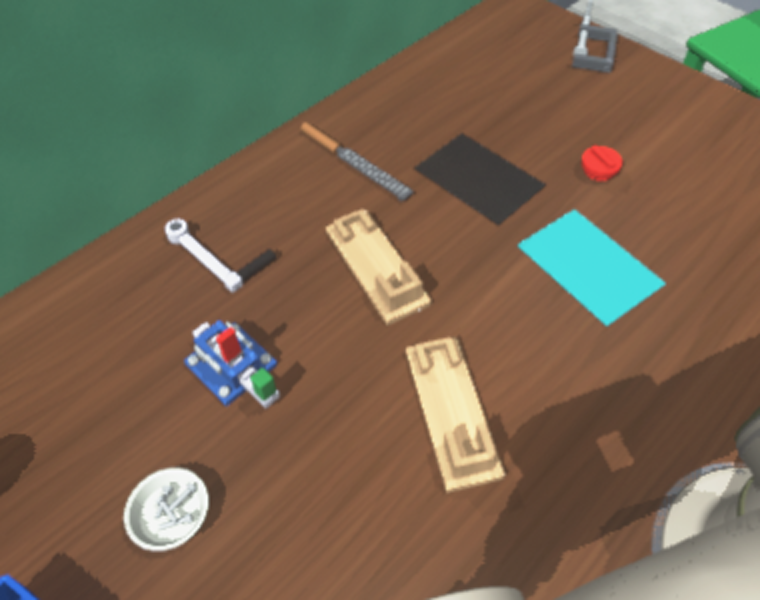

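View pics/top0c.png

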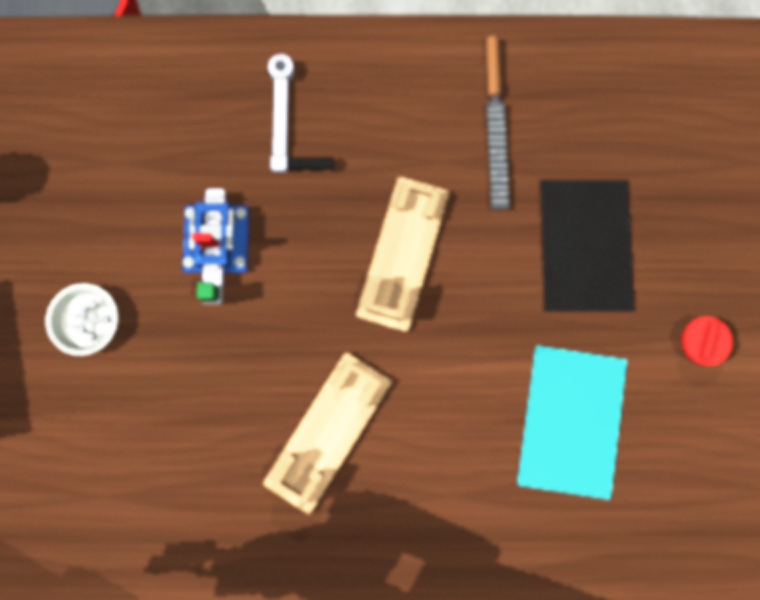

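The top picture shows the clamp at about (228,189), the target rest at (322,195), which is farther than the look-alike at (285,288), and the black mat at (413,192). Next I'll measure their poses.

```bash
cat >> h.py <<'E'
def rect(P):
    (cx,cy),(w,h),a=cv2.minAreaRect(P.astype(np.float32)); 
    if w<h: w,h,a=h,w,a+90
    return np.round([cx,cy,w,h,(a+90)%180-90],1)
E
python3 - <<'E'
from h import *
for n in('side','top'):
    im=np.load(n+'_i0.npy');d=np.load(n+'_d0.npy');W=world(n,d)
    hsv=cv2.cvtColor(im,cv2.COLOR_RGB2HSV);H,S,V=[hsv[...,i].astype(int) for i in range(3)]
    print(n,'nodepth',(d<=0).sum())
    # table flatness
    t=(H<15)&(S>80)&(V<140); print('table z',np.nanmedian(W[t][:,2]),np.nanstd(W[t&(abs(W[...,2])<15)][:,2]))
    roi=np.zeros((400,640),bool)
    def sub(name,m,box,zr):
        b=np.zeros((400,640),bool);b[box[1]:box[3],box[0]:box[2]]=1
        m=m&b&(W[...,2]>zr[0])&(W[...,2]<zr[1]);P=W[m];
        if len(P)>4: print(name,len(P),'rect',rect(P[:,:2]),'med',np.round(np.median(P,0),1),'z',np.round(np.percentile(P[:,2],[2,98]),1))
    bx={'top':dict(c=(205,150,255,235),r=(290,150,350,245),m=(380,150,450,235)),'side':dict(c=(205,220,275,290),r=(275,165,345,240),m=(320,128,400,185))}[n]
    blue=(H>100)&(H<125)&(S>150);green=(H>45)&(H<85)&(S>100);red=((H<8)|(H>170))&(S>170)&(V>120)
    wh=(S<60)&(V>140)
    sub('blue',blue,bx['c'],(-5,60));sub('blue low',blue,bx['c'],(4,20));sub('green',green,bx['c'],(0,90));sub('greentop',green,bx['c'],(55,75))
    sub('red',red,bx['c'],(0,120));sub('redtop',red,bx['c'],(84,120));sub('tail/white',wh,bx['c'],(10,50))
    pale=(H>12)&(H<30)&(V>140)&(S<150)
    for zr in((6,18),(18,36),(36,60),(6,60)): sub('rest'+str(zr),pale,bx['r'],zr)
    dark=(V<60)&(S<110)
    sub('mat',dark,bx['m'],(-5,15))
E
```

```text
side nodepth 1039
table z -0.1980238702377619 1.7507813846051643
blue 285 rect [6.203e+02 2.507e+02 8.390e+01 8.090e+01 6.000e-01] med [611.2 268.4  36.7] z [ 8.4 44. ]
blue low 140 rect [598.1 265.9 102.7  55.3  47.3] med [614.9 280.4  10.8] z [ 8.2 14.3]
green 110 rect [545.5 250.6  21.4  19.  -80.6] med [540.8 251.4  59.7] z [35.  64.3]
greentop 70 rect [546.2 250.4  20.1  18.9 -83.8] med [545.  250.8  61.5] z [55.7 65. ]
red 93 rect [608.4 250.9  20.4   8.6 -89.8] med [606.3 251.1  73.6] z [47.5 92.2]
redtop 28 rect [608.6 250.8  20.2   8.1  87.3] med [607.1 250.2  89.4] z [84.2 92.6]
tail/white 314 rect [6.114e+02 2.500e+02 1.530e+02 7.690e+01 4.000e-01] med [610.5 256.5  27.5] z [12.  42.6]
rest(6, 18) 940 rect [603.4   0.7 198.5  71.5 -17. ] med [607.2   4.   12.3] z [ 7.8 16.4]
rest(18, 36) 229 rect [564.4  12.9 263.5  50.8 -17.2] med [653.    1.3  27. ] z [18.3 35. ]
rest(36, 60) 195 rect [540.5  19.4  50.4  47.7  74.6] med [530.1  27.1  47.4] z [36.6 51.6]
rest(6, 60) 1364 rect [568.3  11.4 271.9  71.5 -17. ] med [594.4   5.4  13.4] z [ 8.4 49.7]
top nodepth 1052
table z 0.
[... 500 characters left out ...]
  81.1] med [606.1 248.4  89.6] z [85.7 93.5]
tail/white 424 rect [610.1 250.  150.   77.8  -1.4] med [628.6 246.7  28.3] z [13.1 44.4]
rest(6, 18) 1586 rect [ 6.028e+02 -2.000e-01  1.965e+02  7.000e+01 -1.700e+01] med [6.026e+02 5.000e-01 1.250e+01] z [ 8.5 16.5]
rest(18, 36) 156 rect [ 6.028e+02 -4.000e-01  1.785e+02  4.890e+01 -1.680e+01] med [671.3 -17.7  28.1] z [18.6 31.8]
rest(36, 60) 175 rect [538.2  19.2  49.   43.7  73.5] med [531.2  24.8  48.4] z [39.8 52.4]
rest(6, 60) 1917 rect [ 6.028e+02 -2.000e-01  1.965e+02  7.000e+01 -1.700e+01] med [599.6   0.8  13. ] z [ 8.7 49.9]
mat 2729 rect [ 6.141e+02 -2.465e+02  1.740e+02  1.174e+02 -3.000e-01] med [ 611.7 -246.1    4.4] z [0.3 8.4]
```

```bash
python3 - <<'E'
from h import *
from scipy.optimize import least_squares
# refine: average both cameras' clamp cloud; fit base rectangle
for n in('side','top'):
    im=np.load(n+'_i0.npy');d=np.load(n+'_d0.npy');W=world(n,d)
    hsv=cv2.cvtColor(im,cv2.COLOR_RGB2HSV);H,S,V=[hsv[...,i].astype(int) for i in range(3)]
    near=(abs(W[...,0]-620)<110)&(abs(W[...,1]-249)<60)
    nw=(H>100)&(H<125)&(S>120)|((S<70)&(V>120))
    base=near&nw&(W[...,2]>5)&(W[...,2]<19); P=W[base&(abs(W[...,0]-620)<50)]; print(n,'base',rect(P[:,:2]))
    tail=near&(S<70)&(V>120)&(W[...,0]>668)&(W[...,2]>15); P=W[tail]; print('tail',len(P),np.round(P.mean(0),1) if len(P) else '', rect(P[:,:2]) if len(P)>4 else '')
    ed=near&nw&(W[...,2]>38)&(W[...,2]<47);P=W[ed];print('walls',len(P),rect(P[:,:2]))
    g=near&(H>45)&(H<85)&(S>100)&(W[...,2]>57);P=W[g];print('handle',rect(P[:,:2]),P[:,:2].mean(0))
E
```

```text
side base [619.3 250.4  93.7  82.3   1.2]
tail 25 [680.1 249.4  27.6] [680.4 248.5  21.4  11.9 -80.7]
walls 293 [ 6.101e+02  2.495e+02  1.129e+02  5.390e+01 -4.000e-01]
handle [546.5 250.   19.5  18.7   1.9] [545.74252999 250.01898601]
top base [6.183e+02 2.489e+02 9.500e+01 8.440e+01 1.000e-01]
tail 56 [676.6 248.5  26. ] [677.2 248.9  23.5  15.7  88.3]
walls 335 [609.5 249.  108.6  52.9   1.6]
handle [545.9 247.6  20.5  20.4  -1. ] [544.81447076 248.51202738]
```

Call:
servo_tool --motion '[{"dr": [0, 0, -1.0], "delta_pos": [0, 0, 0], "hand": 0}, {"dr": [0, 0, -0.75], "delta_pos": [0, 0, 0], "hand": 0}, {"dr": [0, 0, 0], "delta_pos": [-0.9, -0.55, 0], "hand": 0}, {"dr": [0, 0, 0], "delta_pos": [-0.9, -0.55, 0], "hand": 0}, {"dr": [0, 0, 0], "delta_pos": [-0.9, -0.55, 0], "hand": 0}, {"dr": [0, 0, 0], "delta_pos": [-0.9, -0.55, 0], "hand": 0}]' --squeeze 60

```text
time_s: 1.75
eef_pos: [341.4, 391.6, 200.0]
ee_rot: [0.0, -0.009, 1.0, 0.001]
force: [0.2, 0.5, 1.2]
grip_width: -0.004
```

Call:
servo_tool --motion '[{"dr": [0, 0, 0.1], "delta_pos": [-0.92, -0.57, 0], "hand": 0}, {"dr": [0, 0, 0], "delta_pos": [-0.92, -0.57, 0], "hand": 0}, {"dr": [0, 0, 0], "delta_pos": [-0.92, -0.57, 0], "hand": 0}, {"dr": [0, 0, 0], "delta_pos": [-0.92, -0.57, 0], "hand": 0}, {"dr": [0, 0, 0], "delta_pos": [-0.92, -0.57, 0], "hand": 0}, {"dr": [0, 0, 0], "delta_pos": [0, 0, 0.8], "hand": 0}, {"dr": [0, 0, 0], "delta_pos": [0, 0, 0.8], "hand": 0}, {"dr": [0, 0, 0], "delta_pos": [0, 0, 0.4], "hand": 0}]'

```text
time_s: 2.75
eef_pos: [583.4, 241.1, 98.1]
ee_rot: [0.003, 0.003, 1.0, 0.001]
force: [0.5, -0.1, 0.5]
grip_width: -0.002
```

Call:
servo_tool --motion '[{"dr": [0, 0, 0], "delta_pos": [0.22, 0.16, 0], "hand": 0}, {"dr": [0, 0, 0], "delta_pos": [0, 0, 0], "hand": 0}]'

```text
time_s: 3.0
eef_pos: [571.2, 249.7, 97.6]
ee_rot: [0.002, 0.003, 1.0, 0.001]
force: [0.6, 0.4, 0.4]
grip_width: 0.0
```

```bash
python3 - <<'E'
from h import *
im,d=capture('side'); save(cv2.resize(im[140:310,160:400],None,fx=3,fy=3,interpolation=cv2.INTER_CUBIC),'s1')
print(ctrl.sense()['eef_pos'],ctrl.sense()['time_s'])
E
```

```text
[571.61495891 249.38380169  97.59287998] 3.05
```

View pics/s1.png

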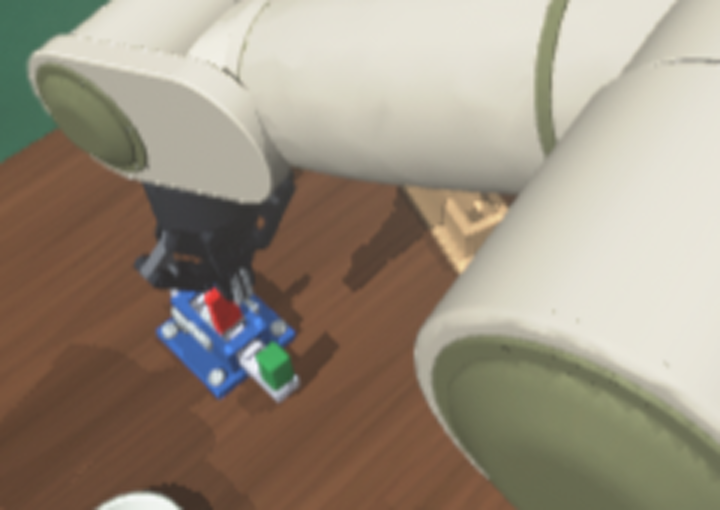

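```bash
python3 - <<'E'
from h import *
p=proj('side',[[571.6,249.4,97.6],[607,249,90],[546,249,62]]); print((p-[160,140])*3)
im,d=capture('top'); save(cv2.resize(im[120:260,160:320],None,fx=4,fy=4,interpolation=cv2.INTER_CUBIC),'t1')
print((proj('top',[[571.6,249.4,97.6],[607,249,90],[546,249,62]])-[160,120])*4)
s=ctrl.sense();print(s['joints'],s['force'])
E
```

```text
[[244.09592446 312.60342357]
 [218.79630712 291.24916634]
 [271.6753653  354.94837205]]
[[236.80173418 329.26157259]
 [242.29036209 274.4344198 ]
 [249.17977472 379.07906873]]
[ 2.22762693e-01  6.14085932e-01  1.31402229e+00  1.26316452e-03
  1.20924709e+00 -1.34182730e+00] [ 0.16691708 -0.60797419  0.11165386]
```

View pics/t1.png

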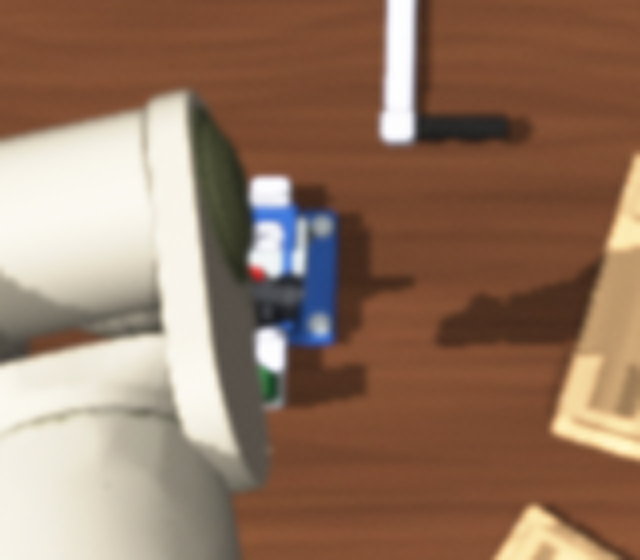

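Call:
servo_tool --motion '[{"dr": [0, 0, 0], "delta_pos": [0, 0, 0.35], "hand": 0}, {"dr": [0, 0, 0], "delta_pos": [0, 0, 0], "hand": 0}, {"dr": [0, 0, 0], "delta_pos": [-0.4, 0, 0], "hand": 0}, {"dr": [0, 0, 0], "delta_pos": [-0.3, 0, 0], "hand": 0}, {"dr": [0, 0, 0], "delta_pos": [-0.3, 0, 0], "hand": 0}]'

```text
time_s: 3.72
eef_pos: [623.6, 248.9, 80.6]
ee_rot: [0.003, 0.003, 1.0, 0.001]
force: [0.5, 0.4, 1.1]
grip_width: 0.0
```

Call:
servo_tool --motion '[{"dr": [0, 0, 0], "delta_pos": [-0.3, 0, 0], "hand": 0}, {"dr": [0, 0, 0], "delta_pos": [-0.3, 0, 0], "hand": 0}, {"dr": [0, 0, 0], "delta_pos": [-0.2, 0, 0], "hand": 0}, {"dr": [0, 0, 0], "delta_pos": [0, 0, 0], "hand": 0}]'

```text
time_s: 4.22
eef_pos: [666.0, 248.0, 80.5]
ee_rot: [0.003, 0.004, 1.0, 0.001]
force: [-0.2, -0.8, -0.3]
grip_width: -0.004
```

```bash
python3 - <<'E'
from h import *
im,d=capture('side'); save(cv2.resize(im[140:310,160:400],None,fx=3,fy=3,interpolation=cv2.INTER_CUBIC),'s2')
im,d=capture('top'); save(cv2.resize(im[120:260,160:320],None,fx=4,fy=4,interpolation=cv2.INTER_CUBIC),'t2')
s=ctrl.sense();print(s['eef_pos'],s['force'],s['time_s'])
E
```

```text
[665.39740121 248.22239679  80.70982045] [-0.24639417 -0.53022374  0.39942759] 4.325
```

View pics/s2.png

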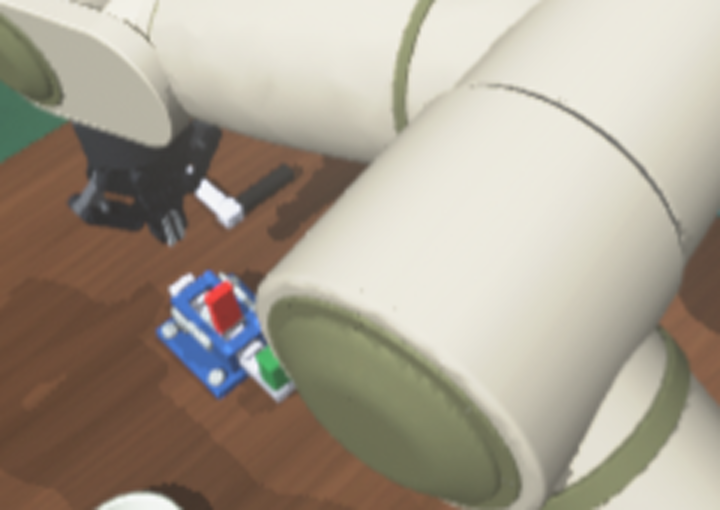

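View pics/t2.png

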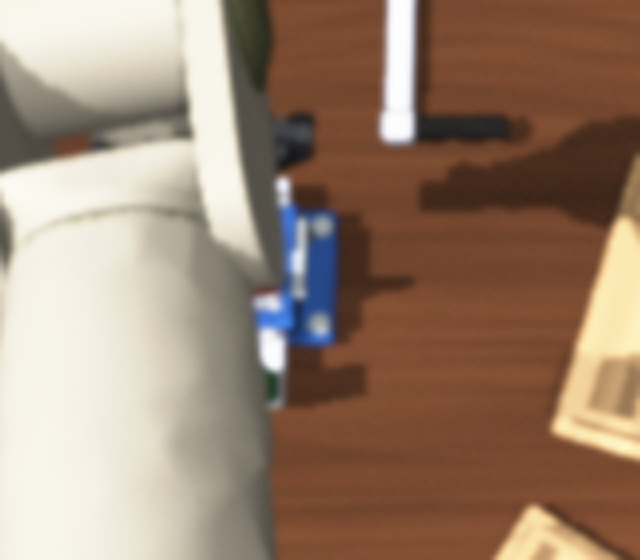

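```bash
python3 - <<'E'
from h import *
im,d=capture('side');W=world('side',d)
s=ctrl.sense();print(s['eef_pos'])
p=proj('side',[s['eef_pos']])[0];print((p-[160,140])*3)
for cv,cu in((240,172),(230,172),(220,165),(245,170),(290,222),(300,225),(328,225)):
    u,v=160+cu//3,140+cv//3;print(cu,cv,np.round(W[v,u],1),im[v,u])
E
```

```text
[665.26837545 248.29403734  80.82625965]
[178.96525209 256.01522224]
172 240 [654.7 253.8 119.5] [117 120 122]
172 230 [654.3 250.5 133. ] [93 96 98]
165 220 [654.3 252.6 146.9] [90 91 94]
170 245 [744.6 224.6  -1.4] [120 105  99]
222 290 [605.7 246.1  92.9] [241  72  67]
225 300 [605.5 247.   76.3] [141  53  50]
225 328 [605.1 254.5  43.5] [135  66  64]
```

```bash
python3 - <<'E'
from h import *
print((proj('side',[[654.7,253.8,119.5],[654.7,253.8,113],[654,250,81],[654,250,90],[654,250,100],[665,248,81]])-[160,140])*3)
im,d=capture('side');W=world('side',d)
for v in range(210,232):
    print(v,[ '%d/%d'%(W[v,u,0],W[v,u,2]) for u in range(208,228,2)])
c=im[200:240,195:235]; save(cv2.resize(c,None,fx=14,fy=14,interpolation=cv2.INTER_NEAREST),'f1')
c=get_calibration('side');print(c['camera_matrix'],c['distortion'])
E
```

```text
[[170.96580019 240.02956082]
 [172.71433808 244.72403543]
 [185.29301867 264.84080562]
 [183.03455229 258.66853817]
 [180.48372998 251.69869287]
 [179.40089403 255.87148088]]
210 ['658/165', '653/167', '652/164', '653/159', '658/149', '654/150', '658/140', '761/2', '761/-3', '753/2']
211 ['657/163', '655/162', '652/161', '653/156', '656/147', '654/146', '657/138', '759/0', '756/0', '749/3']
212 ['656/162', '657/156', '652/158', '651/155', '654/147', '653/143', '656/135', '758/-1', '753/0', '747/1']
213 ['652/164', '658/152', '655/151', '654/149', '655/143', '654/140', '658/130', '657/126', '749/1', '747/-1']
214 ['652/161', '666/138', '657/146', '657/141', '655/139', '655/135', '654/132', '658/122', '748/-1', '742/1']
215 ['775/1', '667/135', '657/142', '657/138', '655/136', '655/132', '654/129', '749/0', '743/1', '740/0']
216 ['774/0', '668/129', '659/137', '659/132', '656/132', '653/131', '655/124', '742/3', '740/1', '738/0']
217 ['770/1', '670/124', '657/136', '659/129', '654/132', '654/126', '654/122', '739/4', '739/-1', '734/0']Traceback (most recent call last):
  File "<stdin>", line 5, in <module>
ValueError: cannot convert float NaN to integer
```

```bash
python3 - <<'E'
from h import *
im,d=capture('side');W=world('side',d);np.save('w2.npy',W)
c=im[170:240,175:245]; save(cv2.resize(c,None,fx=8,fy=8,interpolation=cv2.INTER_NEAREST),'f2')
Z=W[170:240,175:245,2]; 
for v in range(176,226,3): print(v,[ -1 if np.isnan(W[v,u,2]) else int(W[v,u,2]) for u in range(180,240,4)])
print(ctrl.sense())
E
```

```text
176 [334, 344, 352, 358, 366, 373, 380, 387, 394, 397, 389, 395, 405, 412, 418]
179 [-473, 332, 340, 347, 354, 362, 370, 377, 385, 390, 381, 204, 388, 398, 408]
182 [0, 0, 282, 336, 346, 354, 361, 368, 376, 382, 372, 218, 206, 204, 393]
185 [0, 0, 270, 274, 277, 278, 351, 357, 366, 372, 243, 204, 201, 201, 2]
188 [0, 1, 258, 266, 266, 267, 266, 262, 355, 250, 211, 196, 196, 191, -1]
191 [-1, -1, -1, 255, 258, 260, 255, 254, 249, 219, 202, 187, 188, 0, 2]
194 [2, 0, -3, 242, 245, 249, 247, 244, 211, 213, 194, 183, 179, -1, 0]
197 [-1, 1, 0, 229, 230, 225, 217, 218, 202, 201, 192, 176, 170, 0, 1]
200 [2, 0, 2, 226, 220, 215, 213, 211, 191, 192, 184, 167, 11, 0, 1]
203 [1, 0, 210, 215, 214, 206, 201, 197, 191, 179, 168, 159, 13, 15, 1]
206 [0, 207, 209, 204, 197, 1, 1, 189, 183, 167, 159, -1, 11, 14, 16]
209 [0, 202, 207, 200, 196, 167, 169, 166, 165, 153, 141, 1, -3, 16, 17]
212 [0, 0, 202, 197, 191, 181, 173, 157, 157, 146, 134, -1, 1, -1, 18]
215 [-1, 0, 0, 0, 180, 173, 164, 2, 139, 138, 129, 1, 2, 0, 4]
218 [0, 0, -2, 2, -1, 0, 1, 1, 130, 128, 121, 0, 0, 0, 0]
221 [0, 0, 3, 0, 1, 0, 0, -1, 1, -3, 0, 4, -2, 0, -1]
224 [-1, 0, 1, 0, 0, 0, 2, -2, 0, 0, 0, -2, 2, 0, -3]
{'time_s': 4.475, 'joints': array([ 1.92202936e-01,  8.22601563e-01,  9.87455743e-01,  1.35260629e-03,
        1.32492195e+00, -1.37203376e+00]), 'dq': array([ 5.85457853e-05, -5.82767023e-04, -2.15130501e-03, -1.86884367e-03,
       -4.96658373e-05,  2.95071001e-04]), 'tau': array([-8.78459564e-02, -6.20795774e+01, -2.59928316e+01,  1.21537912e-03,
       -2.15587160e-02,  3.84702316e-04]), 'eef_pos': array([665.32172597, 248.34014916,  81.0071045 ]), 'ee_rot': array([0.0031162 , 0.00344224, 0.99998839, 0.00128629]), 'force': array([ 0.46067693, -0.50526981,  0.44421977]), 'wrist_torque': array([-0.00087861, -0.0484387 ,  0.04735611]), 'grip_width': 0.00013292024289732947}
```

View pics/f2.png

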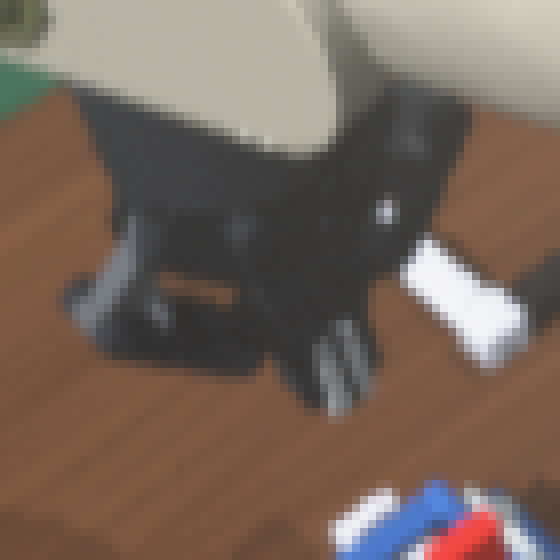

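The tips passed over the lever. The depth image puts the fingertips about 30 mm higher than the reported TCP. I'll back off and check this at a lower height.

Call:
servo_tool --motion '[{"dr": [0, 0, 0], "delta_pos": [0, 0, -0.4], "hand": 0}, {"dr": [0, 0, 0], "delta_pos": [0.8, 0, 0], "hand": 0}, {"dr": [0, 0, 0], "delta_pos": [0.8, 0, 0], "hand": 0}, {"dr": [0, 0, 0], "delta_pos": [0.2, 0.02, 0], "hand": 0}, {"dr": [0, 0, 0], "delta_pos": [0, 0, 0.4], "hand": 0}, {"dr": [0, 0, 0], "delta_pos": [0, 0, 0.2], "hand": 0}, {"dr": [0, 0, 0], "delta_pos": [0, 0, 0], "hand": 0}]'

```text
time_s: 5.35
eef_pos: [573.5, 250.3, 71.8]
ee_rot: [0.005, 0.003, 1.0, 0.002]
force: [0.2, 0.5, 1.3]
grip_width: 0.001
```

```bash
cat > look.py <<'E'
from h import *
import sys
tag=sys.argv[1]; x0,y0,x1,y1=map(int,sys.argv[2:6]); k=int(sys.argv[6]); cam=sys.argv[7] if len(sys.argv)>7 else 'side'
im,d=capture(cam);np.save('w_%s.npy'%tag,world(cam,d));np.save('i_%s.npy'%tag,im)
save(cv2.resize(im[y0:y1,x0:x1],None,fx=k,fy=k,interpolation=cv2.INTER_CUBIC),tag)
s=ctrl.sense();print(s['time_s'],np.round(s['eef_pos'],1),np.round(s['ee_rot'],4),np.round(s['force'],1),s['grip_width'])
E
python3 look.py s3 185 185 265 285 6
python3 - <<'E'
from h import *
W=np.load('w_s3.npy');s=ctrl.sense()
p=proj('side',[s['eef_pos']])[0];print(p,(p-[185,185])*6)
b=W[210:270,205:260];i=np.load('i_s3.npy')[210:270,205:260]
m=(i.max(-1)<70)&(abs(b[...,0]-570)<40)&(b[...,2]>20);print(np.nanpercentile(b[m][:,2],[0,1,3,10,50]))
v,u=np.nonzero(m);z=b[m][:,2];o=np.argsort(z)[:8];print([(u[k]+205,v[k]+210,np.round(b[v[k],u[k]])) for k in o])
E
```

```text
5.4 [573.7 250.4  72.2] [0.0054 0.0034 1.     0.0018] [ 0.1  0.5 -0.8] 0.0013019898620692343
[242.25613814 249.53181064] [343.53682885 387.19086386]
[111.86093178 119.53439994 130.60505387 153.71450524 191.1177063 ]
[(np.int64(238), np.int64(245), array([567., 260., 112.])), (np.int64(245), np.int64(239), array([568., 239., 112.])), (np.int64(242), np.int64(243), array([563., 251., 113.])), (np.int64(234), np.int64(242), array([578., 262., 114.])), (np.int64(237), np.int64(245), array([566., 263., 115.])), (np.int64(238), np.int64(244), array([567., 259., 116.])), (np.int64(237), np.int64(244), array([567., 262., 118.])), (np.int64(245), np.int64(238), array([566., 239., 118.]))]
```

View pics/s3.png

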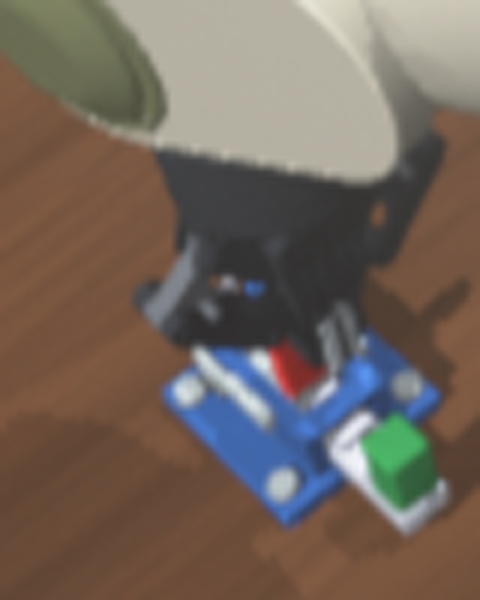

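Call:
servo_tool --motion '[{"dr": [0, 0, 0], "delta_pos": [0.04, -0.02, 0.26], "hand": 0}, {"dr": [0, 0, 0], "delta_pos": [0, 0, 0.16], "hand": 0}, {"dr": [0, 0, 0], "delta_pos": [0, 0, 0], "hand": 0}]'

```text
time_s: 5.78
eef_pos: [572.4, 249.3, 50.2]
ee_rot: [0.006, 0.004, 1.0, 0.002]
force: [-0.6, -0.4, 0.3]
grip_width: 0.004
```

```bash
python3 look.py s4 185 185 265 285 6
```

```text
5.825 [572.5 249.3  50.6] [0.006  0.0035 1.     0.0019] [ 0.   1.1 -0.6] -0.0004344876352279265
```

View pics/s4.png

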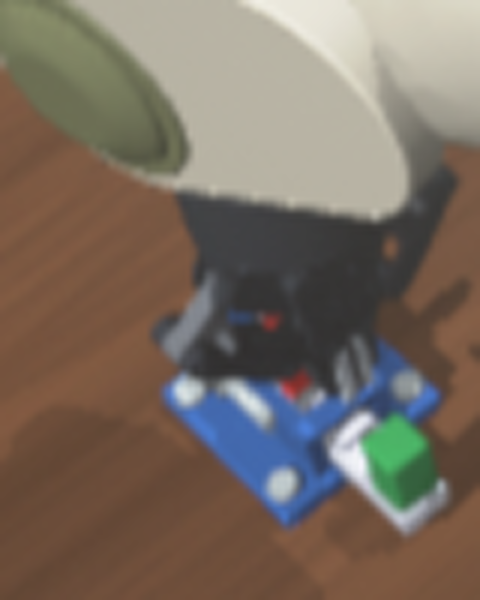

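Call:
servo_tool --motion '[{"dr": [0, 0, 0], "delta_pos": [0, 0, 0.16], "hand": 0}, {"dr": [0, 0, 0], "delta_pos": [0, 0, 0], "hand": 0}, {"dr": [0, 0, 0], "delta_pos": [-0.3, 0, 0], "hand": 0}, {"dr": [0, 0, 0], "delta_pos": [-0.3, 0, 0], "hand": 0}]'

```text
time_s: 6.32
eef_pos: [602.9, 249.5, 43.2]
ee_rot: [0.006, 0.003, 1.0, 0.002]
force: [-1.8, 0.1, 1.1]
grip_width: -0.002
```

```bash
python3 look.py s5 185 185 265 285 6
```

```text
6.375 [604.5 249.2  43.3] [0.0069 0.0035 1.     0.0021] [0.3 1.3 0.1] 0.0008268106349487691
```

View pics/s5.png

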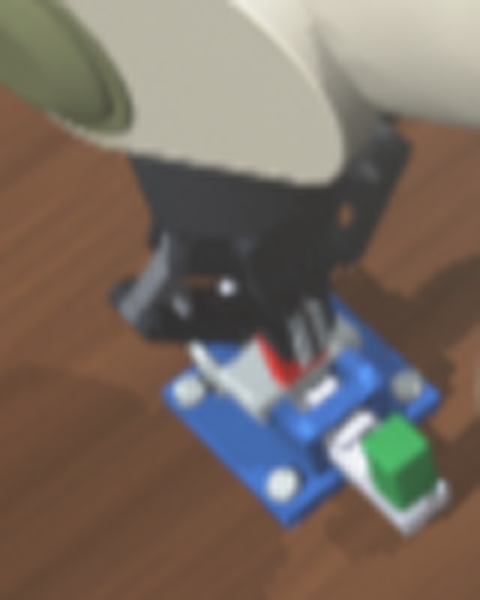

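Call:
servo_tool --motion '[{"dr": [0, 0, 0], "delta_pos": [-0.3, 0, 0], "hand": 0}, {"dr": [0, 0, 0], "delta_pos": [-0.3, 0, 0], "hand": 0}, {"dr": [0, 0, 0], "delta_pos": [-0.3, 0, 0], "hand": 0}, {"dr": [0, 0, 0], "delta_pos": [-0.2, 0, 0], "hand": 0}, {"dr": [0, 0, 0], "delta_pos": [0, 0, 0], "hand": 0}]'

```text
time_s: 7.0
eef_pos: [660.8, 249.3, 45.8]
ee_rot: [0.008, 0.003, 1.0, 0.002]
force: [-0.5, -0.3, 0.3]
grip_width: -0.001
```

```bash
python3 look.py s6 185 185 265 285 6
```

```text
7.05 [660.5 249.3  45.7] [0.0078 0.0033 1.     0.0024] [ 0.5  0.1 -0.4] -0.0007447086771531901
```

View pics/s6.png

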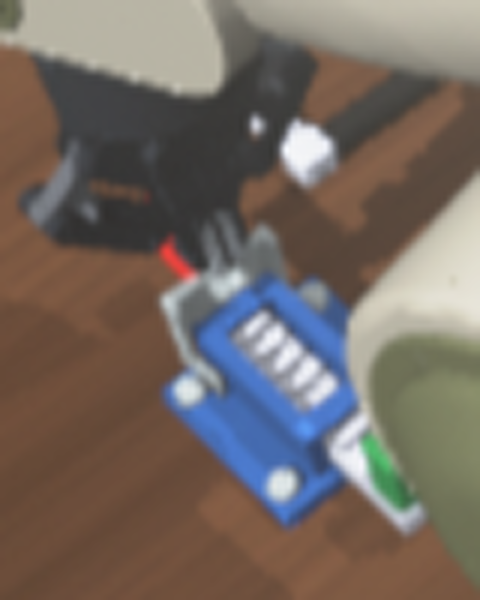

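The lever is open and lies over to +x. I'll raise the hand, move back over the handle and open the gripper.

Call:
servo_tool --motion '[{"dr": [0, 0, 0], "delta_pos": [0, 0, -0.7], "hand": 0}, {"dr": [0.03, 0.09, -0.04], "delta_pos": [0, 0, -0.7], "hand": 0}, {"dr": [0, 0, 0], "delta_pos": [0.8, 0, 0], "hand": 0.6}, {"dr": [0, 0, 0], "delta_pos": [0.8, 0, 0], "hand": 0.6}, {"dr": [0, 0, 0], "delta_pos": [0.5, 0, 0], "hand": 0.6}, {"dr": [0, 0, 0], "delta_pos": [0, 0, 0], "hand": 0.6}]'

```text
time_s: 7.8
eef_pos: [548.4, 249.3, 118.4]
ee_rot: [-0.0, -0.001, 1.0, -0.0]
force: [-1.1, 0.8, -0.1]
grip_width: 0.599
```

```bash
python3 look.py s7 185 165 275 285 5; python3 look.py t7 180 120 300 240 5 top
```

```text
7.85 [549.4 249.3 118.4] [ 2.e-04 -6.e-04  1.e+00 -1.e-04] [ 1.2 -0.1 -0.5] 0.6004917450668187
7.9 [550.1 249.1 118.2] [ 3.e-04 -3.e-04  1.e+00 -1.e-04] [0.2 0.3 0.3] 0.5995120694066075
```

View pics/s7.png

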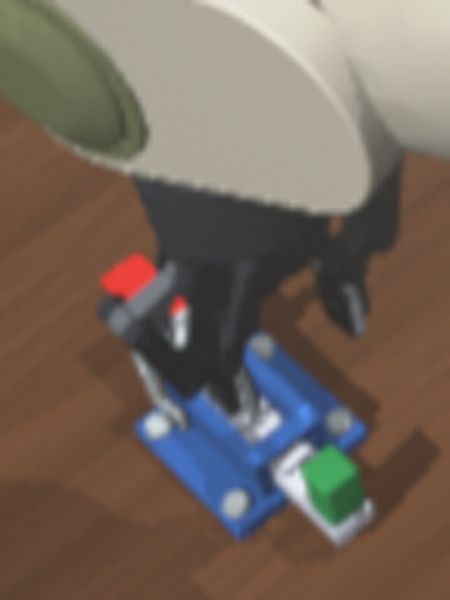

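View pics/t7.png

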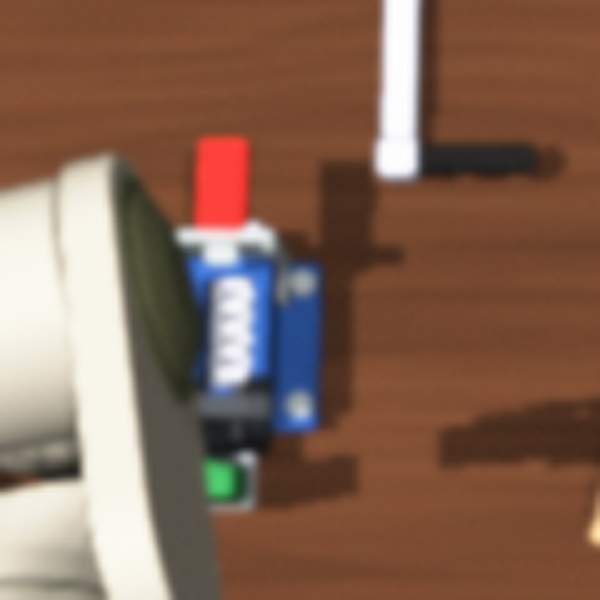

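```bash
python3 - <<'E'
from h import *
for t,c in(('s7','side'),('t7','top')):
    W=np.load('w_%s.npy'%t);i=np.load('i_%s.npy'%t)
    m=(i.max(-1)<75)&(abs(W[...,0]-550)<70)&(abs(W[...,1]-249)<80)&(W[...,2]>90)&(W[...,2]<200)
    for lo in range(110,190,10):
        P=W[m&(W[...,2]>=lo)&(W[...,2]<lo+10)]
        if len(P): 
            a=P[P[:,1]>249];b=P[P[:,1]<249]
            for q in(a,b):
                if len(q): print(t,lo,len(q),np.round(np.percentile(q,[3,50,97],axis=0),0).tolist())
    g=(i[...,1]>i[...,0]*1.5)&(i[...,1]>i[...,2]*1.3)&(abs(W[...,0]-550)<30)&(abs(W[...,1]-249)<20)
    print(rect(W[g&(W[...,2]>56)][:,:2]))
E
```

```text
s7 150 6 [[539.0, 223.0, 154.0], [550.0, 224.0, 156.0], [557.0, 224.0, 159.0]]
s7 160 9 [[541.0, 284.0, 164.0], [542.0, 287.0, 167.0], [553.0, 288.0, 169.0]]
s7 160 17 [[539.0, 211.0, 161.0], [546.0, 224.0, 164.0], [559.0, 224.0, 169.0]]
s7 170 12 [[541.0, 283.0, 171.0], [542.0, 287.0, 176.0], [552.0, 289.0, 179.0]]
s7 170 18 [[539.0, 212.0, 171.0], [544.0, 224.0, 174.0], [558.0, 224.0, 179.0]]
s7 180 9 [[541.0, 282.0, 180.0], [542.0, 287.0, 183.0], [548.0, 289.0, 188.0]]
s7 180 18 [[538.0, 213.0, 180.0], [546.0, 224.0, 184.0], [558.0, 225.0, 189.0]]
[546.2 249.7  21.4  21.   -3.4]
t7 170 3 [[539.0, 211.0, 173.0], [541.0, 216.0, 174.0], [543.0, 218.0, 178.0]]
t7 180 1 [[542.0, 210.0, 188.0], [542.0, 210.0, 188.0], [542.0, 210.0, 188.0]]
[544.3 244.5  17.2  13.2   3.3]
```

Call:
servo_tool --motion '[{"dr": [0, 0, 0], "delta_pos": [0.07, 0, 0.6], "hand": 0.6}, {"dr": [0, 0, 0], "delta_pos": [0, 0, 0.6], "hand": 0.6}, {"dr": [0, 0, 0], "delta_pos": [0, 0, 0.4], "hand": 0.6}, {"dr": [0, 0, 0], "delta_pos": [0, 0, 0], "hand": 0.6}]'

```text
time_s: 8.4
eef_pos: [550.4, 248.6, 35.5]
ee_rot: [0.001, 0.001, 1.0, 0.0]
force: [0.7, 0.4, 0.3]
grip_width: 0.6
```

```bash
python3 look.py s8 185 165 275 285 5; cat > fing.py <<'E'
from h import *
import sys
t=sys.argv[1];W=np.load('w_%s.npy'%t);i=np.load('i_%s.npy'%t);e=ctrl.sense()['eef_pos']
m=(i.max(-1)<75)&(abs(W[...,0]-e[0])<45)&(abs(W[...,1]-e[1])<60)&(W[...,2]>e[2]+8)&(W[...,2]<e[2]+75)&(W[...,2]>8)
for s in(1,-1):
    P=W[m&(s*(W[...,1]-e[1])>0)]
    if len(P)>10:
        print('side',s,len(P),'z low',np.round(np.percentile(P[:,2],[0,2,5,10]),0)); q=P[P[:,2]<P[:,2].min()+20]; print(np.round(np.percentile(q,[3,50,97],axis=0),0).tolist())
E
python3 fing.py s8
```

```text
8.45 [551.  248.7  36.5] [2.4e-03 5.0e-04 1.0e+00 3.0e-04] [-0.  -0.1  0.7] 0.6011727249650357
side 1 20 z low [83. 83. 83. 88.]
[[542.0, 282.0, 83.0], [543.0, 286.0, 95.0], [551.0, 289.0, 102.0]]
side -1 52 z low [72. 73. 73. 78.]
[[541.0, 211.0, 73.0], [547.0, 223.0, 80.0], [560.0, 223.0, 91.0]]
```

View pics/s8.png

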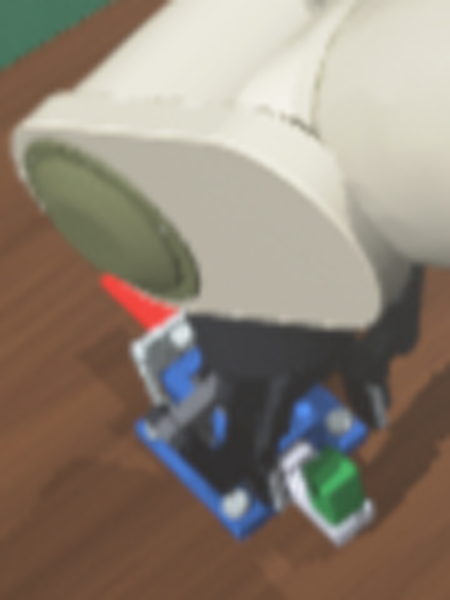

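Call:
servo_tool --motion '[{"dr": [0, 0, 0], "delta_pos": [0.1, 0, 0.4], "hand": 0.6}, {"dr": [0, 0, 0], "delta_pos": [0, 0, 0.25], "hand": 0.6}, {"dr": [0, 0, 0], "delta_pos": [0, 0, 0], "hand": 0.6}]'

```text
time_s: 8.82
eef_pos: [549.1, 249.1, 6.2]
ee_rot: [0.005, 0.001, 1.0, 0.001]
force: [-0.4, 0.1, 0.3]
grip_width: 0.599
```

```bash
python3 look.py s9 185 165 275 285 5;python3 fing.py s9
```

```text
8.875 [549.4 249.1   6.8] [5.7e-03 8.0e-04 1.0e+00 1.0e-03] [ 0.6 -0.5  0.4] 0.6034235975017476
side 1 18 z low [54. 55. 57. 58.]
[[540.0, 269.0, 55.0], [541.0, 287.0, 62.0], [553.0, 290.0, 72.0]]
side -1 46 z low [31. 32. 41. 44.]
[[541.0, 214.0, 31.0], [549.0, 223.0, 44.0], [584.0, 231.0, 50.0]]
```

View pics/s9.png

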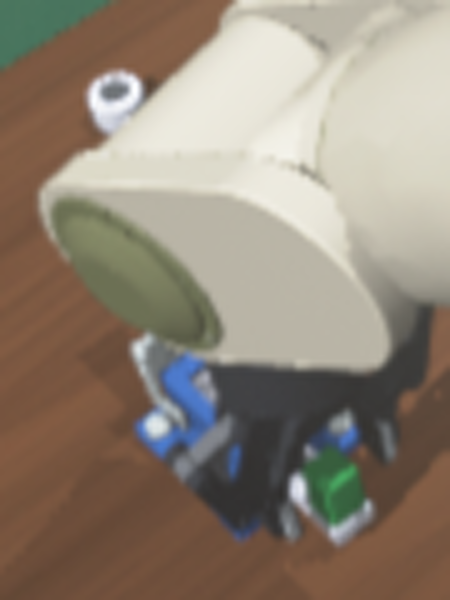

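Call:
servo_tool --motion '[{"dr": [0.01, 0.07, -0.01], "delta_pos": [0.08, 0, 0.22], "hand": 0.6}, {"dr": [0, 0, 0], "delta_pos": [0, 0, 0.0], "hand": 0.6}]'

```text
time_s: 9.12
eef_pos: [546.1, 249.3, -3.9]
ee_rot: [0.0, -0.0, 1.0, 0.0]
force: [-0.2, -0.7, -0.7]
grip_width: 0.597
```

```bash
python3 look.py s10 185 165 275 285 5;python3 fing.py s10
```

```text
9.175 [546.6 249.4  -3.3] [ 7.e-04 -1.e-04  1.e+00  5.e-04] [-0.2  0.6 -0.6] 0.5999101351641147
side 1 18 z low [42. 43. 44. 46.]
[[538.0, 285.0, 43.0], [539.0, 287.0, 52.0], [549.0, 290.0, 59.0]]
side -1 47 z low [19. 33. 35. 38.]
[[539.0, 223.0, 21.0], [550.0, 224.0, 35.0], [580.0, 228.0, 37.0]]
```

Call:
servo_tool --motion '[{"dr": [0, 0, 0], "delta_pos": [0, 0, 0], "hand": 0.0}, {"dr": [0, 0, 0], "delta_pos": [0, 0, 0.0], "hand": 0.0}, {"dr": [0, 0, 0], "delta_pos": [0, 0, 0.0], "hand": 0.0}, {"dr": [0, 0, 0], "delta_pos": [0, 0, 0.0], "hand": 0.0}]' --squeeze 50

```text
time_s: 9.68
eef_pos: [547.0, 249.5, -2.7]
ee_rot: [0.001, -0.0, 1.0, 0.001]
force: [0.6, -0.1, -0.8]
grip_width: 0.245
```

```bash
python3 look.py s11 185 165 275 285 5;python3 fing.py s11
```

```text
9.725 [546.9 249.5  -2.7] [ 1.2e-03 -2.0e-04  1.0e+00  6.0e-04] [ 1.  -0.6 -1.1] 0.24199433081909008
side 1 21 z low [41. 41. 41. 45.]
[[538.0, 269.0, 41.0], [540.0, 271.0, 51.0], [549.0, 275.0, 56.0]]
side -1 36 z low [18. 30. 36. 42.]
[[539.0, 227.0, 19.0], [542.0, 230.0, 35.0], [583.0, 239.0, 36.0]]
```

View pics/s11.png

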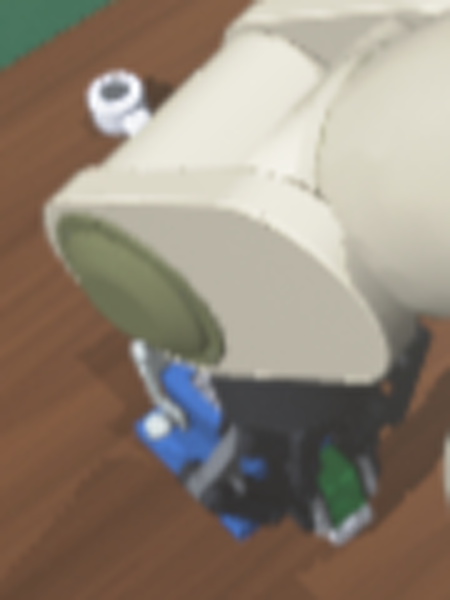

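Call:
servo_tool --motion '[{"dr": [0, 0, 0], "delta_pos": [0.2, 0, 0], "hand": 0.0}, {"dr": [0, 0, 0], "delta_pos": [0.3, 0, 0.0], "hand": 0.0}]'

```text
time_s: 9.98
eef_pos: [521.4, 249.4, -2.9]
ee_rot: [0.002, 0.0, 1.0, 0.001]
force: [0.8, 0.3, 0.4]
grip_width: 0.248
```

Call:
servo_tool --motion '[{"dr": [0, 0, 0], "delta_pos": [0.3, 0, 0], "hand": 0.0}, {"dr": [0, 0, 0], "delta_pos": [0.3, 0, 0.0], "hand": 0.0}]'

```text
time_s: 10.22
eef_pos: [489.4, 249.4, -2.9]
ee_rot: [0.002, -0.0, 1.0, 0.001]
force: [-0.1, 0.5, -0.7]
grip_width: 0.241
```

Call:
servo_tool --motion '[{"dr": [0, 0, 0], "delta_pos": [0.3, 0, 0], "hand": 0.0}, {"dr": [0, 0, 0], "delta_pos": [0.3, 0, 0.0], "hand": 0.0}, {"dr": [0, 0, 0], "delta_pos": [0.3, 0, 0.0], "hand": 0.0}, {"dr": [0, 0, 0], "delta_pos": [0.25, 0, 0.0], "hand": 0.0}, {"dr": [0, 0, 0], "delta_pos": [0, 0, 0.0], "hand": 0.0}]'

```text
time_s: 10.85
eef_pos: [426.2, 249.3, -3.0]
ee_rot: [0.001, -0.001, 1.0, 0.0]
force: [0.4, -0.5, -1.4]
grip_width: 0.243
```

```bash
python3 look.py s12 185 165 315 305 5; python3 look.py t12 180 140 300 270 5 top
```

```text
10.9 [426.8 249.3  -2.9] [ 1.3e-03 -5.0e-04  1.0e+00  6.0e-04] [ 0.   0.7 -1.5] 0.24433060916522994
10.95 [427.3 249.3  -2.9] [ 1.5e-03 -4.0e-04  1.0e+00  6.0e-04] [ 1.   0.2 -1.3] 0.24724253882221484
```

View pics/s12.png

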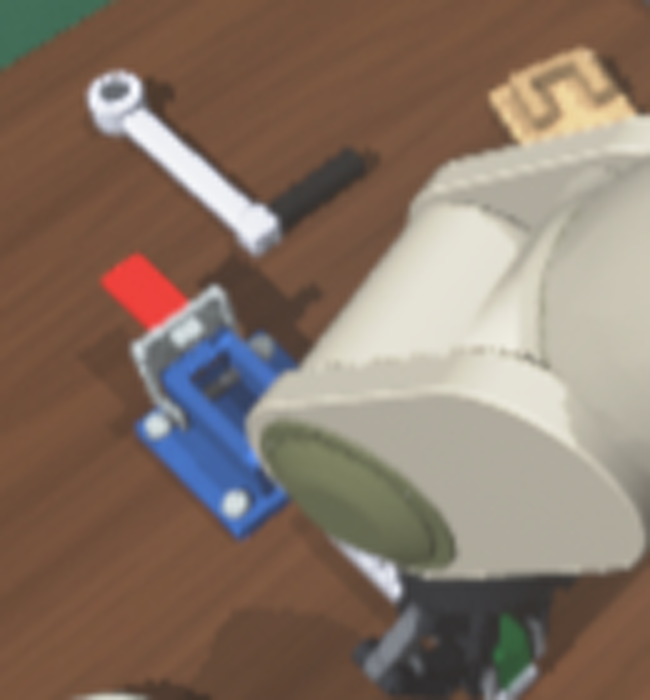

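View pics/t12.png

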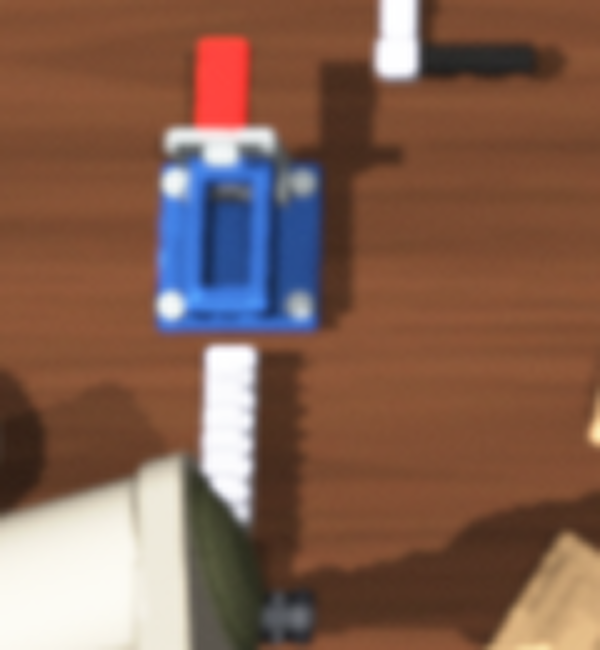

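The top view shows the tail out of the channel, with the bar's end at row 347 and the clamp's edge at row 328. The pawl is still open. I'll lift and carry the bar.

Call:
servo_tool --motion '[{"dr": [0, 0, 0], "delta_pos": [0.05, 0, -0.2], "hand": 0.0}, {"dr": [0, 0, 0], "delta_pos": [0, 0, -0.5], "hand": 0.0}, {"dr": [0, 0, 0], "delta_pos": [0, 0, -0.6], "hand": 0.0}, {"dr": [0, 0, 0], "delta_pos": [0, 0, -0.5], "hand": 0.0}, {"dr": [0, 0, 0], "delta_pos": [0, 0, -0.2], "hand": 0.0}, {"dr": [0, 0, 0], "delta_pos": [0, 0, 0], "hand": 0.0}]' --squeeze 70

```text
time_s: 11.7
eef_pos: [425.7, 248.9, 102.2]
ee_rot: [0.002, 0.0, 1.0, 0.001]
force: [0.0, 0.2, -1.8]
grip_width: 0.24
```

```bash
python3 look.py s13 185 165 315 305 5; python3 look.py t13 180 140 300 270 5 top
```

```text
11.75 [425.5 248.8 101.7] [1.9e-03 3.0e-04 1.0e+00 7.0e-04] [ 0.3  0.5 -1.6] 0.23918063090957428
11.8 [425.2 248.8 101.2] [1.4e-03 3.0e-04 1.0e+00 6.0e-04] [-0.4 -0.8 -1.7] 0.24063186517124668
```

View pics/s13.png

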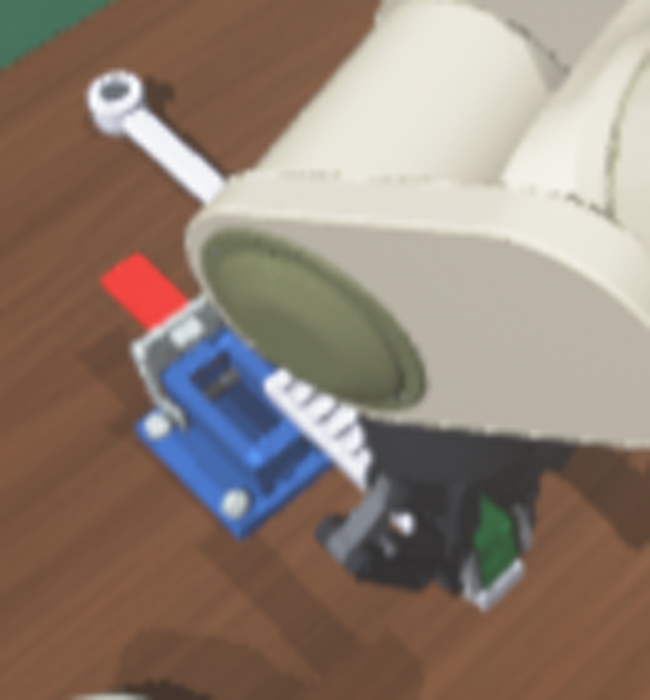

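View pics/t13.png

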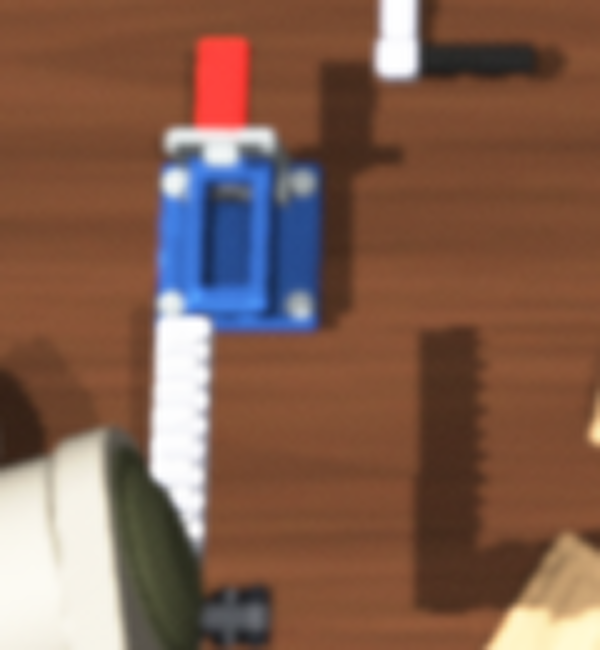

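```bash
cat > barfit.py <<'E'
from h import *
import sys
t=sys.argv[1];cx,cy=float(sys.argv[2]),float(sys.argv[3]);zl,zh=float(sys.argv[4]),float(sys.argv[5])
W=np.load('w_%s.npy'%t);i=np.load('i_%s.npy'%t).astype(int)
m=(i.min(-1)>140)&(i.max(-1)-i.min(-1)<45)&(np.hypot(W[...,0]-cx,W[...,1]-cy)<110)&(W[...,2]>zl)&(W[...,2]<zh)
P=W[m];print(len(P),np.round(P.mean(0),1),rect(P[:,:2]))
a=np.polyfit(P[:,0],P[:,2],1);b=np.polyfit(P[:,0],P[:,1],1);print('pitch',np.degrees(np.arctan(a[0])).round(1),'z@cx',np.polyval(a,cx).round(1),'yaw',np.degrees(np.arctan(b[0])).round(1),'y@cx',np.polyval(b,cx).round(1),'xmin/max',np.percentile(P[:,0],[1,99]).round(1))
E
python3 barfit.py t13 490 249 80 200; python3 barfit.py s13 490 249 80 200
```

```text
387 [518.1 246.5 131.2] [ 5.112e+02  2.484e+02  1.030e+02  2.260e+01 -4.000e-01]
pitch 0.3 z@cx 131.0 yaw 2.5 y@cx 245.2 xmin/max [464.2 562.5]
238 [513.8 254.4 129.6] [489.3 249.2 151.2  28.   -3.1]
pitch 1.0 z@cx 129.2 yaw 0.1 y@cx 254.3 xmin/max [414.5 564.5]
```

Call:
servo_tool --motion '[{"dr": [0, 0, 0], "delta_pos": [-0.1, -0.3, 0], "hand": 0.0}, {"dr": [0, 0, 0], "delta_pos": [-0.2, -0.6, 0], "hand": 0.0}, {"dr": [0, 0, 0], "delta_pos": [-0.2, -0.8, 0], "hand": 0.0}, {"dr": [0, 0, 0], "delta_pos": [-0.2, -0.8, 0], "hand": 0.0}, {"dr": [0, 0, 0], "delta_pos": [-0.2, -0.8, 0], "hand": 0.0}, {"dr": [0, 0, 0], "delta_pos": [-0.2, -0.8, 0], "hand": 0.0}, {"dr": [0, 0, 0], "delta_pos": [-0.2, -0.8, 0], "hand": 0.0}]'

```text
time_s: 12.68
eef_pos: [489.6, -7.7, 96.2]
ee_rot: [-0.003, -0.001, 1.0, -0.0]
force: [0.2, 0.2, -1.0]
grip_width: 0.24
```

Call:
servo_tool --motion '[{"dr": [0, 0, 0], "delta_pos": [-0.2, -0.8, 0], "hand": 0.0}, {"dr": [0, 0, 0], "delta_pos": [-0.2, -0.8, 0], "hand": 0.0}, {"dr": [0, 0, 0], "delta_pos": [-0.2, -0.8, 0], "hand": 0.0}, {"dr": [0, 0, 0], "delta_pos": [-0.2, -0.8, 0], "hand": 0.0}, {"dr": [0, 0, 0], "delta_pos": [-0.2, -0.6, 0], "hand": 0.0}, {"dr": [0, 0, 0], "delta_pos": [-0.1, -0.4, 0], "hand": 0.0}, {"dr": [0, 0, 0], "delta_pos": [0, 0, 0], "hand": 0.0}]'

```text
time_s: 13.55
eef_pos: [540.5, -233.9, 89.4]
ee_rot: [-0.007, 0.003, 1.0, 0.002]
force: [-0.4, 0.4, -1.2]
grip_width: 0.24
```

Call:
servo_tool --motion '[{"dr": [0.02, -0.08, -0.03], "delta_pos": [-0.2, -0.24, 0.3], "hand": 0.0}, {"dr": [0, 0, 0], "delta_pos": [0, 0, 0.5], "hand": 0.0}, {"dr": [0, 0, 0], "delta_pos": [0, 0, 0.4], "hand": 0.0}, {"dr": [0, 0, 0], "delta_pos": [0, 0, 0], "hand": 0.0}]'

```text
time_s: 14.05
eef_pos: [547.8, -245.0, 25.9]
ee_rot: [-0.002, -0.0, 1.0, 0.001]
force: [-0.2, 0.7, -1.6]
grip_width: 0.236
```

```bash
python3 look.py s14 280 90 420 210 5; python3 look.py t14 360 130 480 260 5 top;  python3 barfit.py t14 610 -246 10 90; python3 barfit.py s14 610 -246 10 90
```

```text
14.1 [ 548.4 -245.4   27. ] [-1.4e-03 -3.0e-04  1.0e+00  5.0e-04] [-0.1  0.4 -1.7] 0.24127330038636727
14.15 [ 549.  -245.8   27.8] [-6.e-04 -2.e-04  1.e+00 -1.e-04] [-0.5 -0.1 -1.3] 0.2415873852059
244 [ 651.5 -240.6   55.1] [ 642.  -243.7   90.6   22.8   -1.5]
pitch 0.4 z@cx 54.7 yaw -6.9 y@cx -235.6 xmin/max [599.9 686.8]
279 [ 624.3 -239.6   52.6] [ 619.8 -241.1  143.3   28.8   -6. ]
pitch -0.2 z@cx 52.7 yaw -2.9 y@cx -238.9 xmin/max [553.5 687.5]
```

View pics/s14.png

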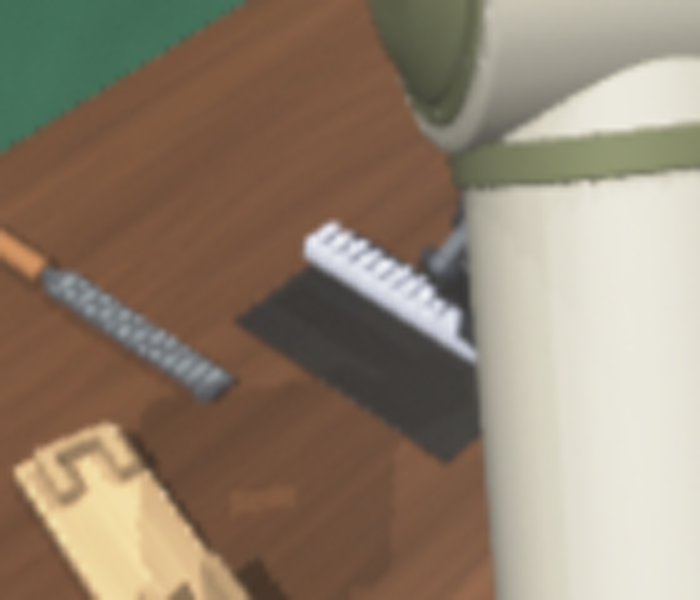

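View pics/t14.png

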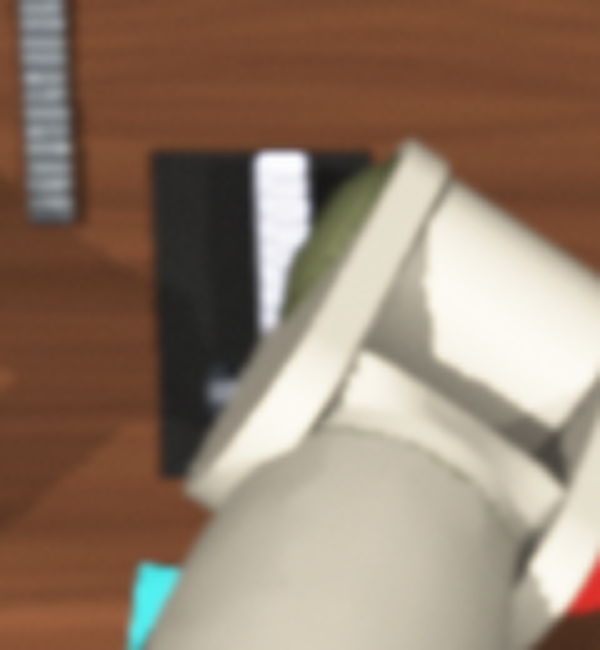

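Call:
servo_tool --motion '[{"dr": [0, 0, 0], "delta_pos": [-0.03, 0, 0.3], "hand": 0.0}, {"dr": [0, 0, 0], "delta_pos": [0, 0, 0.2], "hand": 0.0}, {"dr": [0, 0, 0], "delta_pos": [0, 0, 0.1], "hand": 0.0}, {"dr": [0, 0, 0], "delta_pos": [0, 0, 0], "hand": 0.0}]'

```text
time_s: 14.65
eef_pos: [551.0, -245.9, -2.9]
ee_rot: [0.0, -0.0, 1.0, -0.001]
force: [0.0, -0.1, -1.3]
grip_width: 0.239
```

```bash
python3 look.py s15 280 90 420 210 5;   python3 look.py t15 360 130 480 260 5 top;  python3 barfit.py t15 610 -246 5 90; python3 barfit.py s15 610 -246 5 90
```

```text
14.7 [ 551.2 -246.    -2.6] [ 4.e-04 -4.e-04  1.e+00 -8.e-04] [ 0.8  0.1 -1.4] 0.24034252567033268
14.75 [ 551.3 -246.1   -2.3] [ 6.e-04 -5.e-04  1.e+00 -9.e-04] [ 0.4 -0.8 -1.9] 0.24170114802291118
210 [ 657.3 -241.8   25.7] [ 649.8 -247.1   94.    29.7   -1. ]
pitch 0.4 z@cx 25.4 yaw -8.4 y@cx -234.8 xmin/max [607.2 689.1]
266 [ 628.9 -240.6   23.6] [ 6.291e+02 -2.449e+02  1.511e+02  2.510e+01 -3.000e-01]
pitch 1.5 z@cx 23.1 yaw -2.3 y@cx -239.8 xmin/max [559.  691.3]
```

Call:
servo_tool --motion '[{"dr": [0, 0, 0], "delta_pos": [0, 0, 0.08], "hand": 0.0}, {"dr": [0, 0, 0], "delta_pos": [0, 0, 0.04], "hand": 0.0}, {"dr": [0, 0, 0], "delta_pos": [0, 0, 0], "hand": 0.0}]'

```text
time_s: 15.12
eef_pos: [551.6, -246.3, -8.1]
ee_rot: [0.001, -0.0, 1.0, -0.001]
force: [0.3, -0.1, -2.0]
grip_width: 0.241
```

Call:
servo_tool --motion '[{"dr": [0, 0, 0], "delta_pos": [0, 0, 0.06], "hand": 0.0}, {"dr": [0, 0, 0], "delta_pos": [0, 0, 0], "hand": 0.0}]'

```text
time_s: 15.38
eef_pos: [551.9, -246.6, -10.6]
ee_rot: [0.001, -0.0, 1.0, -0.002]
force: [-0.4, 1.1, -1.0]
grip_width: 0.244
```

Call:
servo_tool --motion '[{"dr": [0, 0, 0], "delta_pos": [0, 0, 0.03], "hand": 0.0}, {"dr": [0, 0, 0], "delta_pos": [0, 0, 0], "hand": 0.0}]'

```text
time_s: 15.62
eef_pos: [552.0, -246.7, -10.4]
ee_rot: [0.002, -0.0, 1.0, -0.002]
force: [-0.7, -0.5, -2.4]
grip_width: 0.24
```

Call:
servo_tool --motion '[{"dr": [0, 0, 0], "delta_pos": [0, 0, 0.03], "hand": 0.0}, {"dr": [0, 0, 0], "delta_pos": [0, 0, 0], "hand": 0.0}]'

```text
time_s: 15.88
eef_pos: [552.1, -246.8, -10.5]
ee_rot: [0.002, -0.001, 1.0, -0.002]
force: [-0.3, -0.0, -1.1]
grip_width: 0.238
```

Call:
servo_tool --motion '[{"dr": [0, 0, 0], "delta_pos": [0, 0, 0.05], "hand": 0.0}, {"dr": [0, 0, 0], "delta_pos": [0, 0, 0.03], "hand": 0.0}]'

```text
time_s: 16.12
eef_pos: [552.2, -247.0, -10.6]
ee_rot: [0.002, -0.001, 1.0, -0.002]
force: [-5.8, 3.5, 13.5]
grip_width: 0.238
```

```bash
python3 look.py s16 280 90 420 210 5;  python3 barfit.py s16 610 -246 5 90
```

```text
16.175 [ 552.2 -247.   -10.7] [ 1.7e-03 -8.0e-04  1.0e+00 -2.1e-03] [-8.5  3.9 17.7] 0.24018655620033416
252 [ 629.9 -241.1   17.2] [ 627.3 -240.9  150.    47.1  -17.4]
pitch -0.2 z@cx 17.3 yaw -4.1 y@cx -239.7 xmin/max [558.9 691.5]
```

View pics/s16.png

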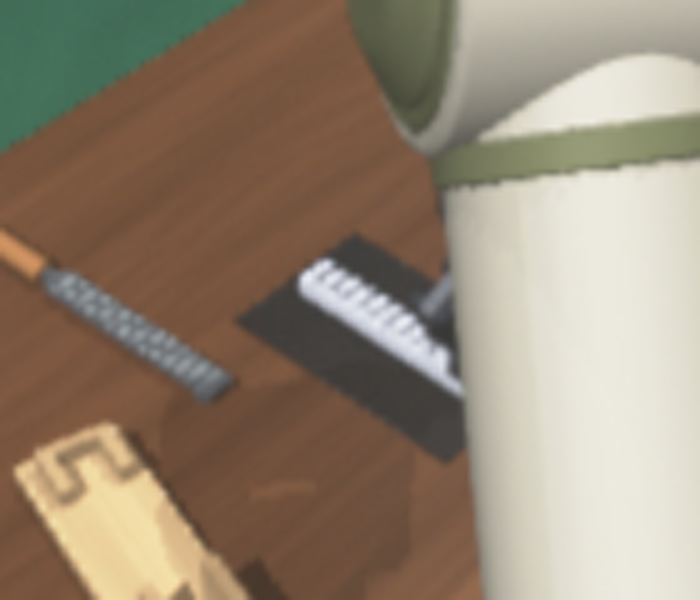

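The bar touched the mat at reported z -10.6. I'll ease off the pressure, let go and rise.

Call:
servo_tool --motion '[{"dr": [0, 0, 0], "delta_pos": [0, 0, 0], "hand": 0.0}, {"dr": [0, 0, 0], "delta_pos": [0, 0, 0], "hand": 0.6}, {"dr": [0, 0, 0], "delta_pos": [0, 0, 0], "hand": 0.6}, {"dr": [0, 0, 0], "delta_pos": [0, 0, 0], "hand": 0.6}]'

```text
time_s: 16.68
eef_pos: [552.5, -247.1, -11.2]
ee_rot: [0.002, -0.001, 1.0, -0.002]
force: [0.5, -1.0, -0.1]
grip_width: 0.598
```

Call:
servo_tool --motion '[{"dr": [0, 0, 0], "delta_pos": [0, 0, -0.4], "hand": 0.6}, {"dr": [0, 0, 0], "delta_pos": [0, 0, -0.7], "hand": 0.6}, {"dr": [0, 0, 0], "delta_pos": [0, 0, -0.7], "hand": 0.6}, {"dr": [0, 0, 0], "delta_pos": [0, 0.8, 0], "hand": 0.6}, {"dr": [0, 0, 0], "delta_pos": [0, 0.8, 0], "hand": 0.6}, {"dr": [0, 0, 0], "delta_pos": [0, 0.8, 0], "hand": 0.6}]'

```text
time_s: 17.42
eef_pos: [552.1, -126.2, 80.4]
ee_rot: [0.002, 0.002, 1.0, -0.002]
force: [0.3, -0.4, -0.5]
grip_width: 0.597
```

```bash
python3 look.py s17 280 90 440 210 5; python3 look.py t17 360 130 480 260 5 top;  python3 barfit.py t17 610 -246 10 90; python3 barfit.py s17 610 -246 10 90
```

```text
17.475 [ 551.7 -121.6   80.2] [ 1.8e-03  1.0e-04  1.0e+00 -1.2e-03] [ 0.7  4.1 -1. ] 0.6034042860336783
17.525 [ 551.9 -123.9   80.3] [ 2.0e-03 -4.0e-04  1.0e+00 -1.7e-03] [-0.2 -0.6 -1. ] 0.6002258885640139
67 [ 679.8 -245.7   19.3] [ 6.792e+02 -2.455e+02  2.540e+01  2.260e+01  2.000e-01]
pitch -11.7 z@cx 33.8 yaw 14.4 y@cx -263.7 xmin/max [667.  691.8]
75 [ 596.8 -241.4   17. ] [ 597.4 -245.    87.3   23.5    1.6]
pitch -0.1 z@cx 17.0 yaw 1.2 y@cx -241.1 xmin/max [554.3 638.1]
```

View pics/t17.png

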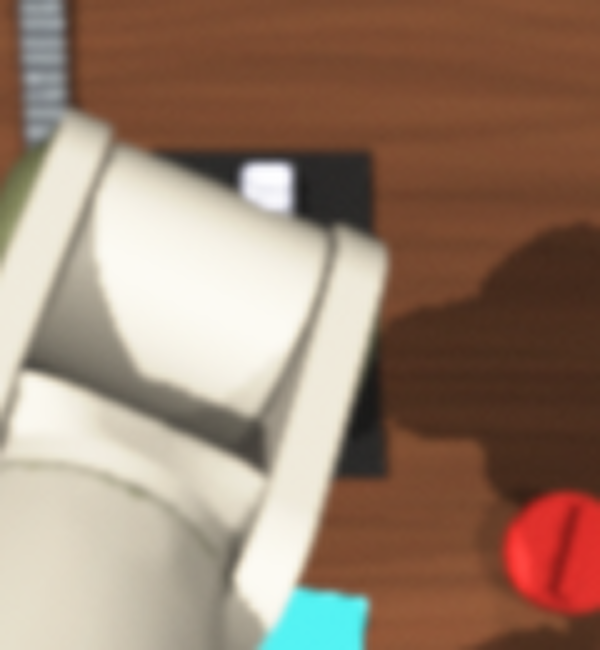

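View pics/s17.png

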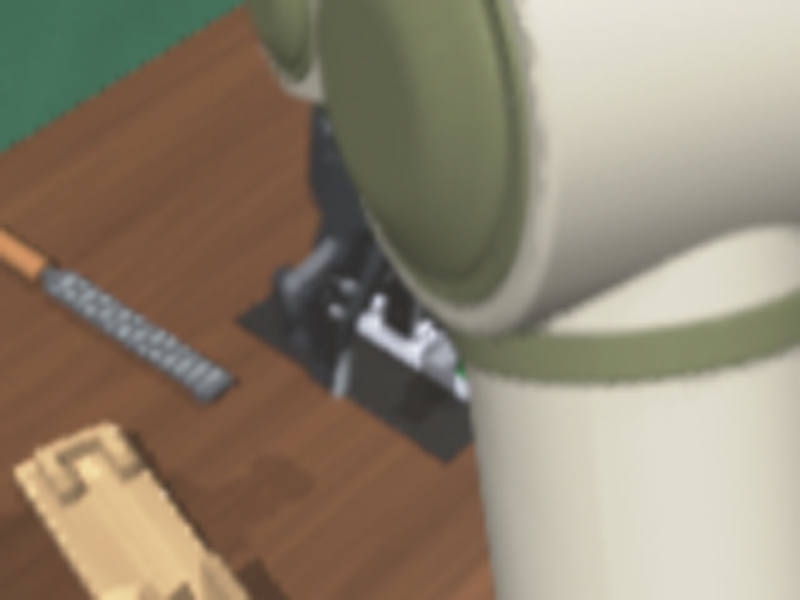

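Call:
servo_tool --motion '[{"dr": [0, 0, 0], "delta_pos": [0.2, 0.8, -0.4], "hand": 0.6}, {"dr": [0, 0, 0], "delta_pos": [0.3, 0.8, -0.4], "hand": 0.6}, {"dr": [0, 0, 0], "delta_pos": [0.3, 0.8, 0], "hand": 0.6}, {"dr": [0, 0, 0], "delta_pos": [0.3, 0.8, 0], "hand": 0.6}, {"dr": [0, 0, 0], "delta_pos": [0.3, 0.6, 0], "hand": 0.6}, {"dr": [0, 0, 0], "delta_pos": [0, 0, 0], "hand": 0.6}]'

```text
time_s: 18.27
eef_pos: [481.1, 68.7, 120.4]
ee_rot: [0.003, 0.001, 1.0, -0.002]
force: [-0.1, 0.5, -0.4]
grip_width: 0.6
```

```bash
python3 look.py s18 200 90 440 290 3; python3 look.py t18 220 120 480 320 3 top;  python3 barfit.py t18 610 -246 10 90; python3 barfit.py s18 610 -246 10 90
python3 - <<'E'
from h import *
for t in('s18','t18'):
    W=np.load('w_%s.npy'%t);i=np.load('i_%s.npy'%t).astype(int)
    g=(i[...,1]>i[...,0]*1.5)&(i[...,1]>i[...,2]*1.3)&(abs(W[...,0]-550)<40)&(abs(W[...,1]+246)<30)&(W[...,2]>45)
    print(t,rect(W[g][:,:2]),W[g].mean(0))
    m=(i.min(-1)>120)&(i.max(-1)-i.min(-1)<45)&(abs(W[...,1]+246)<30)&(W[...,2]>8)&(abs(W[...,0]-610)<100)
    q=W[m]
    for lo in range(540,700,15):
        r=q[(q[:,0]>=lo)&(q[:,0]<lo+15)]
        if len(r)>3: print(lo,len(r),np.round(np.percentile(r[:,1],[2,50,98]),1),np.round(np.percentile(r[:,2],[5,50,95]),1))
E
```

```text
18.325 [481.8  67.8 120.5] [ 0.0034  0.0011  1.     -0.0022] [-0.7 -0.   0.5] 0.5996999178528766
18.375 [482.1  67.1 120.4] [ 0.0034  0.0017  1.     -0.0023] [-0.8 -0.5  0.2] 0.6002515404401291
398 [ 629.2 -244.3   18.9] [ 630.4 -245.1  123.5   24.    -0.9]
pitch 0.1 z@cx 18.9 yaw -0.1 y@cx -244.3 xmin/max [568.8 691.4]
3 [ 591.  -236.3   10.4] [ 590.7 -236.6    7.6    1.6    6.7]
pitch -0.2 z@cx 10.4 yaw 4.0 y@cx -234.9 xmin/max [586.9 594.3]
s18 [0. 0. 0. 0. 0.] [nan nan nan]
540 4 [-247.4 -241.6 -236.6] [10.1 12.5 14.7]
570 9 [-240.9 -236.  -234.9] [11.1 15.6 17.5]
585 4 [-237.2 -235.8 -235.3] [ 9.  10.3 10.6]
t18 [ 550.7 -244.5   21.3   20.    89.2] [ 550.75031439 -244.56064874   53.34170827]
555 9 [-254.9 -244.  -236.9] [13.5 15.6 18. ]
570 52 [-255.4 -244.7 -233.7] [13.  16.6 25. ]
585 50 [-256.4 -244.3 -233.7] [14.3 19.2 25.2]
600 48 [-256.5 -243.2 -234.5] [14.9 19.2 26.1]
615 46 [-253.7 -242.5 -233.6] [11.7 19.  26.2]
630 54 [-255.2 -244.7 -234.3] [12.1 18.2 26. ]
645 49 [-255.1 -243.7 -234.2] [12.9 19.6 25.6]
660 47 [-256.8 -244.6 -234.7] [12.8 18.1 25.1]
675 46 [-257.5 -243.5 -234.5] [ 9.9 18.  25.5]
690 8 [-255.1 -246.  -235.6] [12.2 14.4 18.7]<stdin>:5: RuntimeWarning: Mean of empty slice.
  ret = um.true_divide(
```

View pics/t18.png

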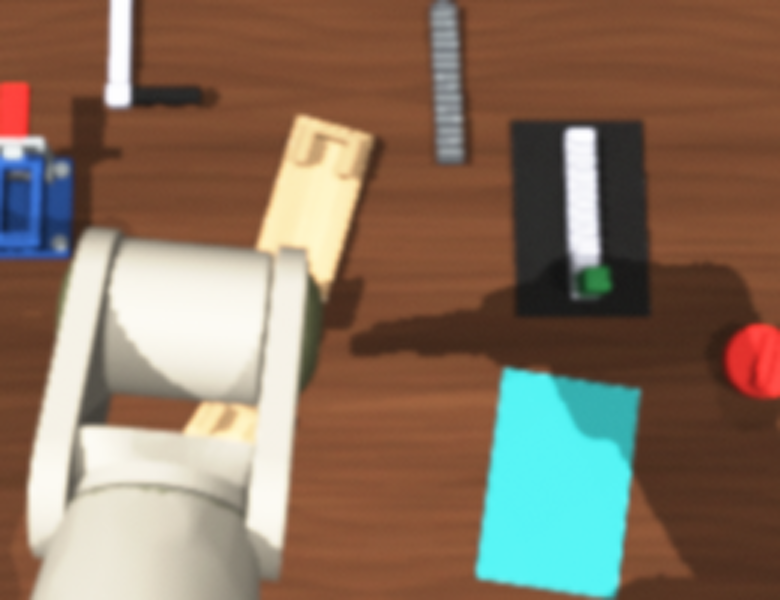

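View pics/s18.png

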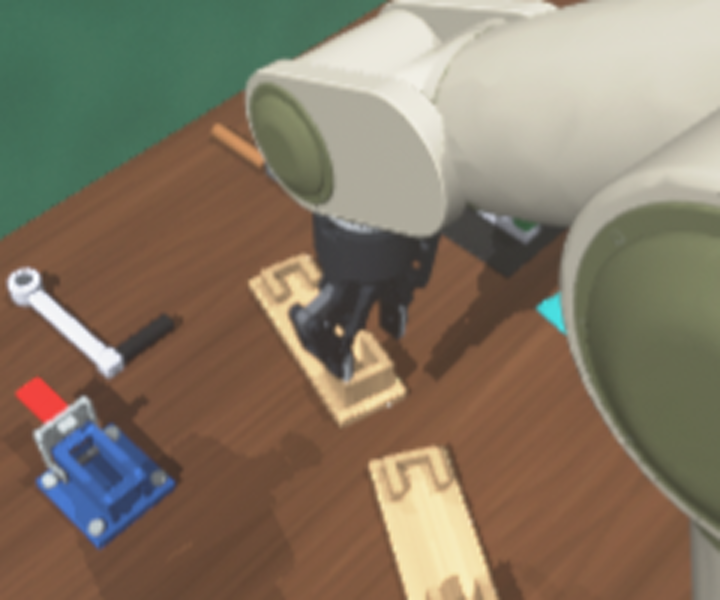

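The bar lies flat, teeth up, on the black mat: handle centre about (551,-245), yaw about 0. Next I'll go over its middle.

Call:
servo_tool --motion '[{"dr": [-0.03, 0.04, -0.02], "delta_pos": [-0.2, -0.5, 0], "hand": 0.45}, {"dr": [0, 0, 0], "delta_pos": [-0.3, -0.8, 0], "hand": 0.45}, {"dr": [0, 0, 0], "delta_pos": [-0.3, -0.8, 0], "hand": 0.45}, {"dr": [0, 0, 0], "delta_pos": [-0.3, -0.8, 0], "hand": 0.45}, {"dr": [0, 0, 0], "delta_pos": [-0.4, -0.8, 0], "hand": 0.45}, {"dr": [0, 0, 0], "delta_pos": [-0.4, -0.8, 0], "hand": 0.45}, {"dr": [0, 0, 0], "delta_pos": [-0.4, -0.8, 0], "hand": 0.45}, {"dr": [0, 0, 0], "delta_pos": [-0.3, -0.5, 0], "hand": 0.45}, {"dr": [0, 0, 0], "delta_pos": [0, 0, 0], "hand": 0.45}]'

```text
time_s: 19.5
eef_pos: [615.2, -247.4, 118.4]
ee_rot: [0.0, 0.006, 1.0, -0.0]
force: [-1.9, -0.9, -0.4]
grip_width: 0.452
```

Call:
servo_tool --motion '[{"dr": [0, 0, -0.07], "delta_pos": [0, 0, 0.6], "hand": 0.45}, {"dr": [0, 0, 0], "delta_pos": [0, 0, 0.7], "hand": 0.45}, {"dr": [0, 0, 0], "delta_pos": [0, 0, 0.7], "hand": 0.45}, {"dr": [0, 0, 0], "delta_pos": [0, 0, 0], "hand": 0.45}]'

```text
time_s: 20.0
eef_pos: [613.7, -249.3, 15.8]
ee_rot: [0.0, 0.001, 1.0, -0.0]
force: [-0.8, 0.2, 0.2]
grip_width: 0.449
```

```bash
python3 look.py s19 280 90 420 210 5; python3 look.py t19 360 130 480 260 5 top; python3 fing.py s19
```

```text
20.05 [ 614.9 -249.9   17.9] [ 0.002   0.0013  1.     -0.0014] [ 0.2 -0.9  0. ] 0.45046853516235114
20.1 [ 615.7 -250.4   19.4] [ 0.0032  0.0013  1.     -0.0021] [ 0.3 -0.9  0.7] 0.45042536822974283
side 1 23 z low [61. 62. 63. 65.]
[[608.0, -220.0, 62.0], [611.0, -217.0, 70.0], [618.0, -214.0, 79.0]]
```

View pics/t19.png

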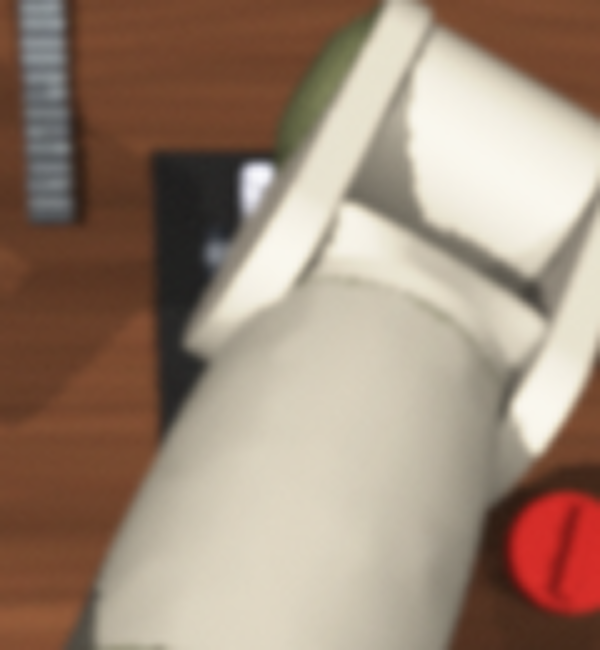

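View pics/s19.png

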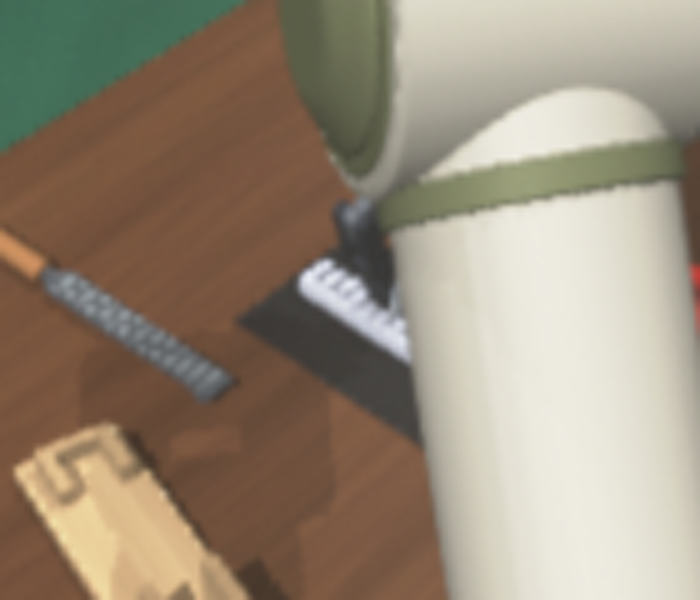

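Call:
servo_tool --motion '[{"dr": [-0.02, 0.04, -0.02], "delta_pos": [0, 0.09, 0.1], "hand": 0.45}, {"dr": [0, 0, 0], "delta_pos": [0, 0, 0], "hand": 0.45}, {"dr": [0, 0, 0], "delta_pos": [0, 0, 0], "hand": 0.45}]'

```text
time_s: 20.48
eef_pos: [617.4, -246.4, 18.0]
ee_rot: [0.002, -0.001, 1.0, -0.002]
force: [0.1, 0.5, 0.1]
grip_width: 0.447
```

Call:
servo_tool --motion '[{"dr": [0, 0.02, 0], "delta_pos": [0.04, 0, 0.3], "hand": 0.45}, {"dr": [0, 0, 0], "delta_pos": [0, 0, 0.25], "hand": 0.45}, {"dr": [0, 0, 0], "delta_pos": [0, 0, 0.1], "hand": 0.45}, {"dr": [0, 0, 0], "delta_pos": [0, 0, 0], "hand": 0.45}]'

```text
time_s: 20.98
eef_pos: [614.8, -246.3, -17.4]
ee_rot: [-0.0, -0.001, 1.0, -0.001]
force: [-0.3, -0.6, 0.8]
grip_width: 0.453
```

```bash
python3 look.py s20 280 90 420 210 5; python3 fing.py s20
```

```text
21.025 [ 615.  -246.4  -17.1] [-3.0e-04 -7.0e-04  1.0e+00 -1.6e-03] [-0.   0.2 -0.4] 0.4481536299241826
side 1 23 z low [ 8.  9. 10. 23.]
[[588.0, -223.0, 9.0], [616.0, -215.0, 26.0], [632.0, -193.0, 28.0]]
```

View pics/s20.png

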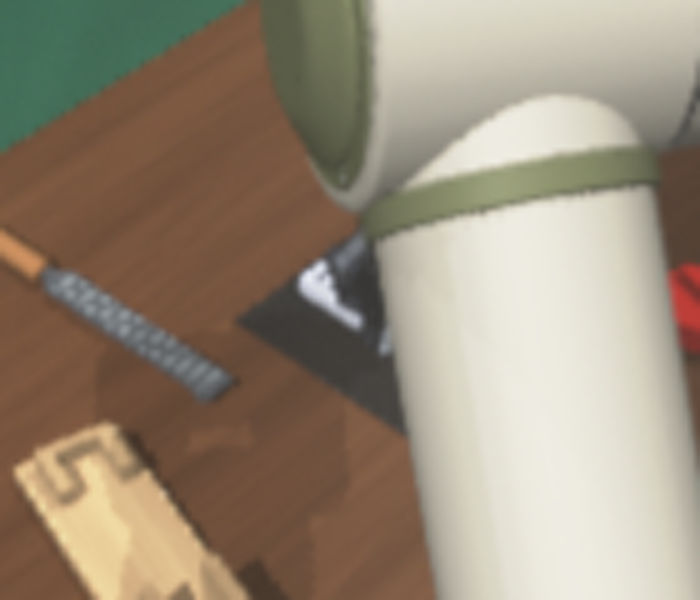

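Call:
servo_tool --motion '[{"dr": [0, 0, 0], "delta_pos": [0, 0, 0.1], "hand": 0.4}, {"dr": [0, 0, 0], "delta_pos": [0, 0, 0.05], "hand": 0.4}]'

```text
time_s: 21.28
eef_pos: [615.3, -246.6, -24.4]
ee_rot: [0.0, -0.001, 1.0, -0.002]
force: [0.3, 0.0, -0.5]
grip_width: 0.401
```

Call:
servo_tool --motion '[{"dr": [0, 0, 0], "delta_pos": [0, 0, 0.07], "hand": 0.4}, {"dr": [0, 0, 0], "delta_pos": [0, 0, 0.0], "hand": 0.4}]'

```text
time_s: 21.52
eef_pos: [615.5, -246.8, -28.0]
ee_rot: [0.0, -0.001, 1.0, -0.002]
force: [0.1, -0.5, -0.3]
grip_width: 0.402
```

Call:
servo_tool --motion '[{"dr": [0, 0, 0], "delta_pos": [0, 0, 0.06], "hand": 0.4}, {"dr": [0, 0, 0], "delta_pos": [0, 0, 0.0], "hand": 0.4}]'

```text
time_s: 21.78
eef_pos: [615.9, -247.0, -27.7]
ee_rot: [0.001, -0.001, 1.0, -0.002]
force: [-0.2, 0.0, 0.1]
grip_width: 0.403
```

```bash
python3 look.py s21 310 110 380 170 10; python3 look.py t21 360 130 480 260 5 top; python3 fing.py s21
```

```text
21.825 [ 616.  -247.   -27.7] [ 1.0e-03 -9.0e-04  1.0e+00 -2.5e-03] [-0.5 -0.5 -0.1] 0.39676052480702384
21.875 [ 615.9 -247.   -28.2] [ 8.0e-04 -8.0e-04  1.0e+00 -2.4e-03] [0.7 1.2 3.9] 0.40091492180935184
side 1 23 z low [8. 8. 9. 9.]
[[602.0, -220.0, 8.0], [617.0, -216.0, 17.0], [656.0, -191.0, 27.0]]
```

View pics/s21.png

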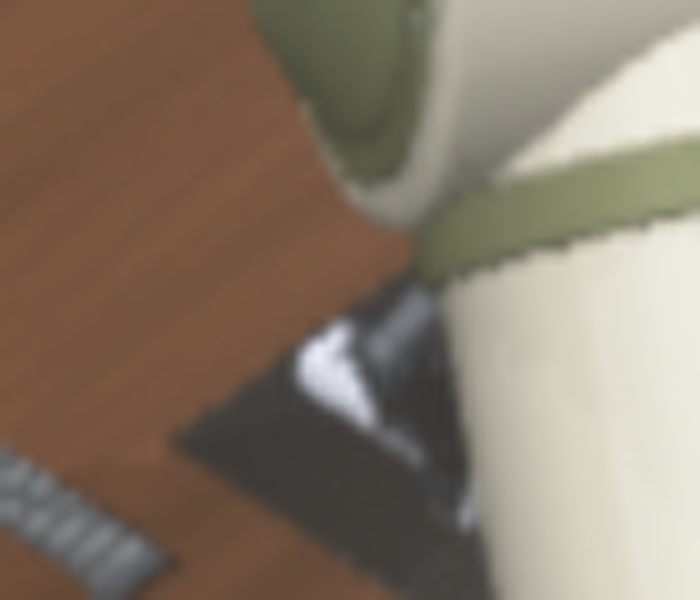

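View pics/t21.png

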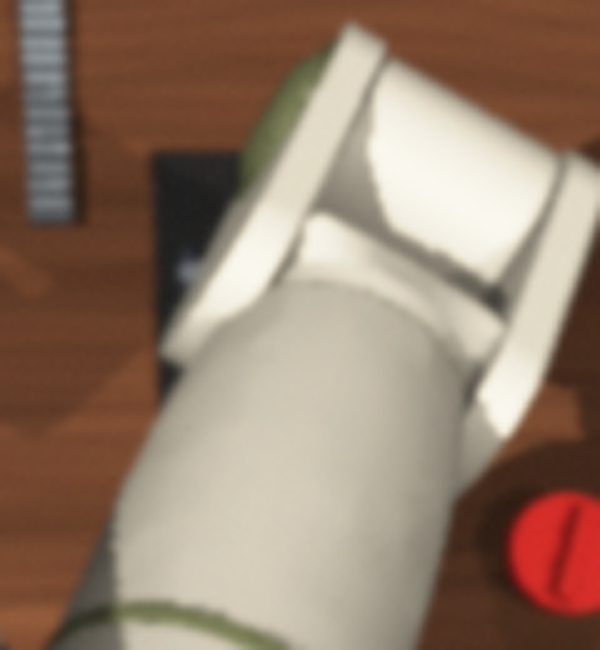

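Call:
servo_tool --motion '[{"dr": [0, 0, 0], "delta_pos": [0, 0, -0.06], "hand": 0.4}, {"dr": [0, 0, 0], "delta_pos": [0, 0, 0.0], "hand": 0.4}]'

```text
time_s: 22.12
eef_pos: [615.7, -246.9, -25.5]
ee_rot: [0.001, -0.001, 1.0, -0.002]
force: [0.5, 0.5, -0.8]
grip_width: 0.4
```

Call:
servo_tool --motion '[{"dr": [0, 0, 0], "delta_pos": [0, 0, 0], "hand": 0.0}, {"dr": [0, 0, 0], "delta_pos": [0, 0, 0.0], "hand": 0.0}, {"dr": [0, 0, 0], "delta_pos": [0, 0, 0.0], "hand": 0.0}]' --squeeze 60

```text
time_s: 22.5
eef_pos: [615.7, -246.8, -25.5]
ee_rot: [0.001, -0.001, 1.0, -0.002]
force: [-1.5, -0.4, 1.9]
grip_width: 0.236
```

Call:
servo_tool --motion '[{"dr": [0, 0, 0], "delta_pos": [0, 0, -0.1], "hand": 0.0}, {"dr": [0, 0, 0], "delta_pos": [0, 0, -0.4], "hand": 0.0}, {"dr": [0, 0, 0], "delta_pos": [0, 0, -0.6], "hand": 0.0}, {"dr": [0, 0, 0], "delta_pos": [0, 0, -0.6], "hand": 0.0}, {"dr": [0, 0, 0], "delta_pos": [0, 0, -0.3], "hand": 0.0}, {"dr": [0, 0, 0], "delta_pos": [0, 0, 0], "hand": 0.0}]'

```text
time_s: 23.25
eef_pos: [615.5, -246.3, 80.9]
ee_rot: [0.001, -0.001, 1.0, -0.002]
force: [0.7, -0.7, -2.7]
grip_width: 0.232
```

```bash
python3 look.py s22 280 90 420 210 5; python3 look.py t22 360 130 480 260 5 top
```

```text
23.3 [ 615.1 -246.1   80. ] [ 1.0e-04 -8.0e-04  1.0e+00 -1.9e-03] [-0.4 -0.4 -1.9] 0.23530365160502725
23.35 [ 614.8 -245.9   79.1] [-5.0e-04 -8.0e-04  1.0e+00 -1.5e-03] [-0.  -0.8 -2. ] 0.23607921783807204
```

View pics/s22.png

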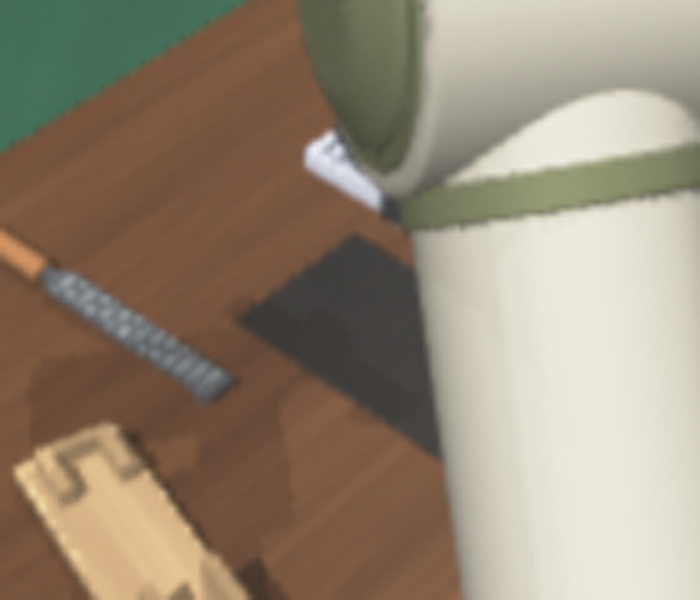

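View pics/t22.png

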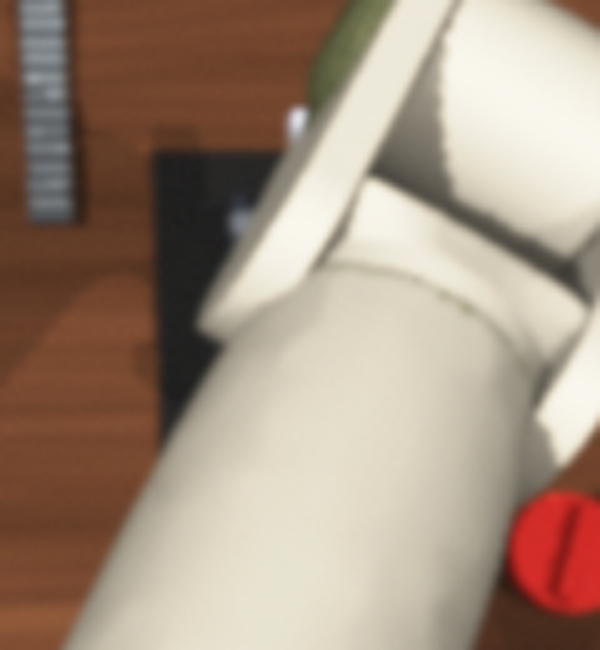

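The bar is held level by its middle. I'll carry it over to the rest.

Call:
servo_tool --motion '[{"dr": [0, 0, 0], "delta_pos": [0.04, 0.4, 0], "hand": 0.0}, {"dr": [0, 0, 0], "delta_pos": [0.04, 0.7, 0], "hand": 0.0}, {"dr": [0, 0, 0], "delta_pos": [0.04, 0.8, 0], "hand": 0.0}, {"dr": [0, 0, 0], "delta_pos": [0.04, 0.8, 0], "hand": 0.0}, {"dr": [0, 0, 0], "delta_pos": [0.04, 0.8, 0], "hand": 0.0}, {"dr": [0, 0, 0], "delta_pos": [0.04, 0.8, 0], "hand": 0.0}, {"dr": [0, 0, 0], "delta_pos": [0, 0.3, 0], "hand": 0.0}, {"dr": [0, 0, 0.9], "delta_pos": [0, 0, 0], "hand": 0.0}, {"dr": [0, 0, 0.7], "delta_pos": [0, 0, 0], "hand": 0.0}, {"dr": [0, 0, 0], "delta_pos": [0, 0, 0], "hand": 0.0}]'

```text
time_s: 24.6
eef_pos: [594.7, 0.5, 69.9]
ee_rot: [-0.009, 0.14, 0.99, 0.001]
force: [0.5, 0.1, -1.7]
grip_width: 0.235
```

```bash
cat > yaw.py <<'E'
from h import *
from scipy.spatial.transform import Rotation as R
def delta(tx,ty,tz,yaw):
    s=ctrl.sense();q=s['ee_rot'];r=R.from_quat([q[1],q[2],q[3],q[0]])
    t=R.from_euler('z',yaw,degrees=True)*R.from_quat([0,1,0,0])
    print('t',s['time_s'],'pos',np.round(s['eef_pos'],1),'F',np.round(s['force'],1),'grip',round(s['grip_width'],3))
    print('dr',np.round(np.degrees((r.inv()*t).as_rotvec())/10,3),'dp',np.round(r.inv().apply(np.array([tx,ty,tz])-s['eef_pos'])/50,3))
if __name__=='__main__':
    import sys; delta(*map(float,sys.argv[1:5]))
E
python3 yaw.py 603 0.2 60 -17;  python3 look.py t23 280 130 400 260 5 top;python3 look.py s23 240 130 380 250 5
```

```text
t 24.6 pos [5.947e+02 5.000e-01 6.990e+01] F [ 0.5  0.1 -1.7] grip 0.235
dr [-0.008 -0.098  0.086] dp [-0.165  0.04   0.196]
24.65 [5.947e+02 5.000e-01 6.990e+01] [-8.600e-03  1.398e-01  9.901e-01  5.000e-04] [ 0.  -0.3 -2.9] 0.23661863465727487
24.7 [5.948e+02 4.000e-01 7.010e+01] [-8.500e-03  1.397e-01  9.902e-01  6.000e-04] [-0.  -1.1 -1.3] 0.23195540781462132
```

View pics/t23.png

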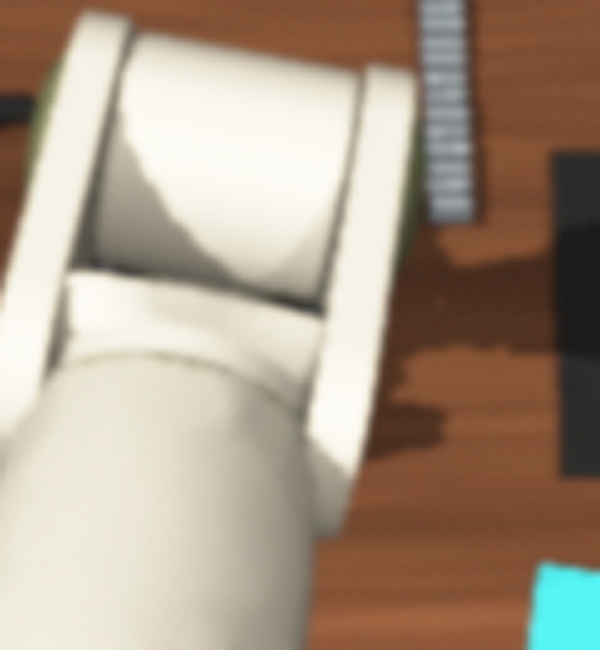

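View pics/s23.png

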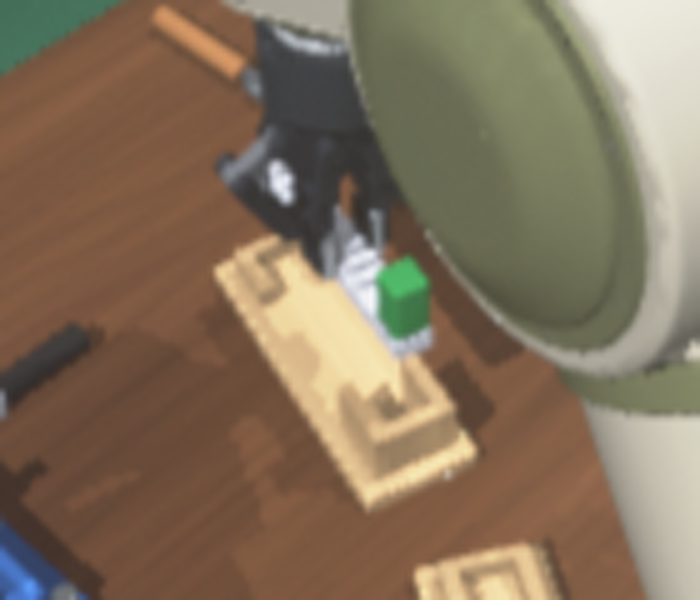

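Call:
servo_tool --motion '[{"dr": [-0.01, -0.1, 0.09], "delta_pos": [-0.17, 0.0, 0], "hand": 0.0}, {"dr": [0, 0, 0], "delta_pos": [0, 0, 0], "hand": 0.0}, {"dr": [0, 0, 0], "delta_pos": [0, 0, 0], "hand": 0.0}]'

```text
time_s: 25.08
eef_pos: [603.6, -2.5, 69.7]
ee_rot: [0.001, 0.147, 0.989, 0.0]
force: [-1.0, 0.5, -1.2]
grip_width: 0.238
```

```bash
python3 yaw.py 603 0.2 40 -17; python3 look.py s24 240 130 380 250 5
python3 - <<'E'
from h import *
W=np.load('w_s24.npy');i=np.load('i_s24.npy').astype(int)
g=(i[...,1]>i[...,0]*1.4)&(i[...,1]>i[...,2]*1.25)&(abs(W[...,0]-540)<50)&(abs(W[...,1]-20)<50)&(W[...,2]>60)
P=W[g];print(len(P),P[:,2].max());T=P[P[:,2]>np.percentile(P[:,2],95)-7];print('handle top',rect(T[:,:2]),T.mean(0),len(T))
print('handle all',rect(P[:,:2]))
e=ctrl.sense()['eef_pos'];a=np.radians(-17);print('expected handle',e[:2]-64*np.array([np.cos(a),np.sin(a)]))
E
```

```text
t 25.075 pos [603.6  -2.5  69.7] F [-1.   0.5 -1.2] grip 0.238
dr [0.002 0.01  0.011] dp [0.027 0.049 0.594]
25.125 [603.6  -2.5  69.7] [9.000e-04 1.469e-01 9.891e-01 1.000e-04] [ 0.  -0.2 -2.1] 0.23516907088948388
127 151.7735777522189
handle top [542.7  17.   20.4  18.8  79.7] [541.90227589  18.07789299 148.6378655 ] 55
handle all [542.4  17.5  21.3  20.   74.7]
expected handle [542.34758706  16.1763449 ]
```

View pics/s24.png

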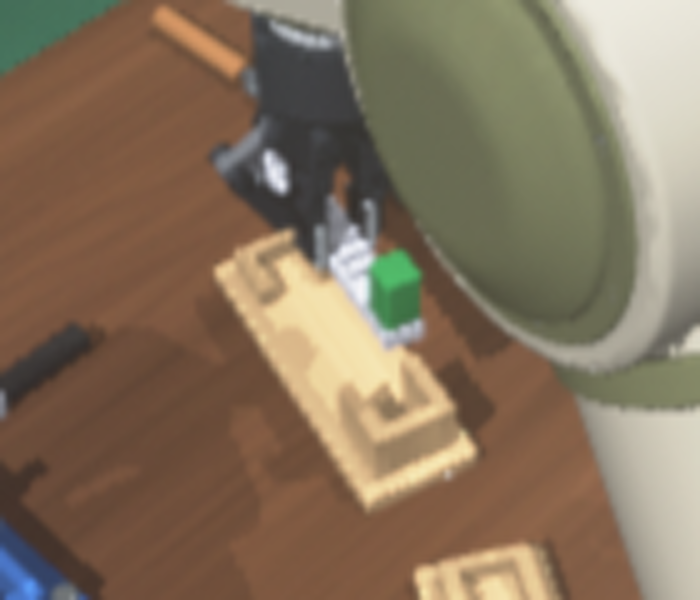

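Call:
servo_tool --motion '[{"dr": [0, 0.01, 0.01], "delta_pos": [0.02, 0.05, 0.1], "hand": 0.0}, {"dr": [0, 0, 0], "delta_pos": [0, 0, 0.35], "hand": 0.0}, {"dr": [0, 0, 0], "delta_pos": [0, 0, 0.25], "hand": 0.0}, {"dr": [0, 0, 0], "delta_pos": [0, 0, 0], "hand": 0.0}, {"dr": [0, 0, 0], "delta_pos": [0, 0, 0], "hand": 0.0}]'

```text
time_s: 25.75
eef_pos: [602.6, 0.5, 31.2]
ee_rot: [-0.001, 0.148, 0.989, 0.0]
force: [0.8, -0.7, -1.8]
grip_width: 0.237
```

```bash
python3 yaw.py 603 0.2 -10 -17; python3 look.py s25 240 130 380 250 5
cat > hand.py <<'E'
from h import *
import sys
W=np.load('w_%s.npy'%sys.argv[1]);i=np.load('i_%s.npy'%sys.argv[1]).astype(int)
g=(i[...,1]>i[...,0]*1.4)&(i[...,1]>i[...,2]*1.25)&(abs(W[...,0]-540)<50)&(abs(W[...,1]-20)<50)&(W[...,2]>20)
P=W[g];T=P[P[:,2]>np.percentile(P[:,2],95)-7];print('handle top',rect(T[:,:2]),T.mean(0),len(T),'all',rect(P[:,:2]))
E
python3 hand.py s25
```

```text
t 25.75 pos [6.026e+02 5.000e-01 3.120e+01] F [ 0.8 -0.7 -1.8] grip 0.237
dr [ 0.001 -0.012  0.002] dp [-0.01  -0.004  0.823]
25.8 [6.026e+02 5.000e-01 3.120e+01] [-1.100e-03  1.476e-01  9.890e-01  3.000e-04] [-0.3 -0.5 -2.1] 0.23949565642567874
handle top [542.5  20.8  21.3  20.6 -16.5] [541.67766915  21.07216114 110.19687104] 55 all [542.3  20.8  21.7  20.6 -16.5]
```

View pics/s25.png

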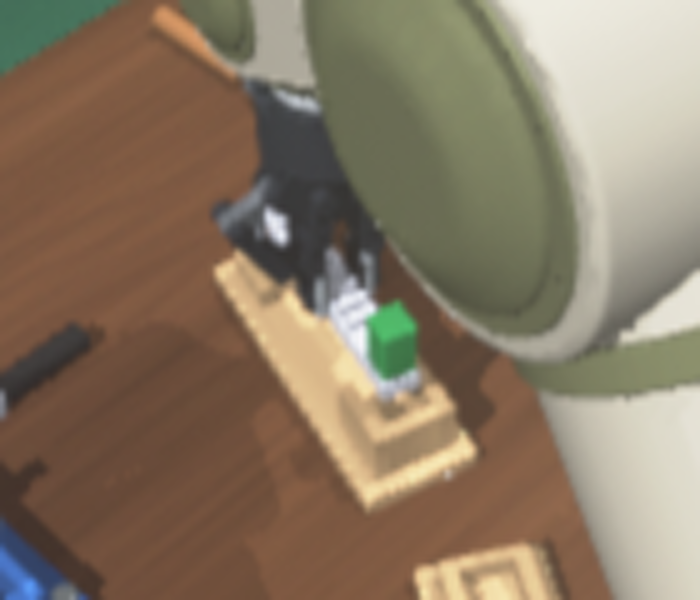

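Call:
servo_tool --motion '[{"dr": [0, -0.01, 0], "delta_pos": [-0.01, -0.02, 0.15], "hand": 0.0}, {"dr": [0, 0, 0], "delta_pos": [0, 0, 0.15], "hand": 0.0}, {"dr": [0, 0, 0], "delta_pos": [0, 0, 0.1], "hand": 0.0}, {"dr": [0, 0, 0], "delta_pos": [0, 0, 0], "hand": 0.0}]'

```text
time_s: 26.3
eef_pos: [603.0, -0.7, 10.2]
ee_rot: [0.0, 0.148, 0.989, 0.0]
force: [0.6, 0.8, -2.3]
grip_width: 0.238
```

```bash
python3 yaw.py 603 0.2 -10 -17; python3 look.py s26 240 130 380 250 5; python3 hand.py s26
```

```text
t 26.3 pos [603.   -0.7  10.2] F [ 0.6  0.8 -2.3] grip 0.238
dr [0.001 0.002 0.002] dp [0.005 0.018 0.403]
26.35 [603.1  -0.7  10.4] [5.000e-04 1.476e-01 9.890e-01 1.000e-04] [ 0.2  0.2 -2.1] 0.23263750521099025
handle top [542.7  18.9  21.1  19.6 -15.2] [541.07407203  19.59788645  89.45773588] 50 all [542.1  19.5  21.9  20.5 -13.2]
```

View pics/s26.png

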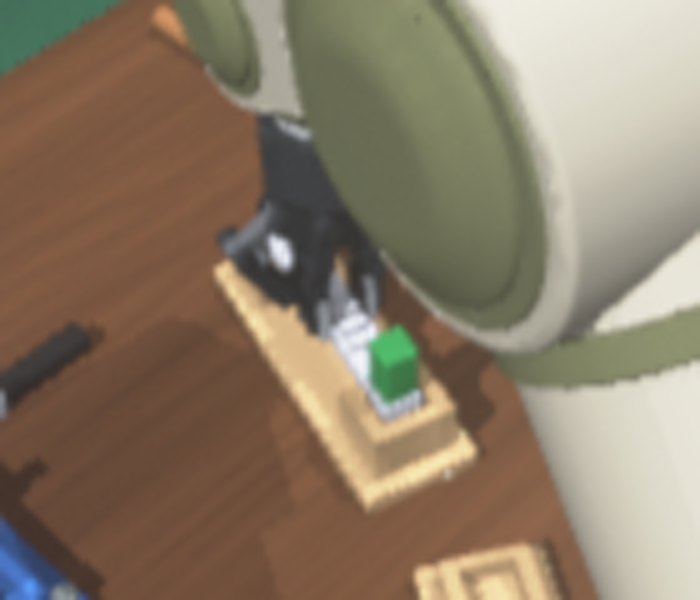

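Call:
servo_tool --motion '[{"dr": [0, 0, 0], "delta_pos": [0, 0.01, 0.15], "hand": 0.0}, {"dr": [0, 0, 0], "delta_pos": [0, 0, 0.15], "hand": 0.0}, {"dr": [0, 0, 0], "delta_pos": [0, 0, 0.1], "hand": 0.0}, {"dr": [0, 0, 0], "delta_pos": [0, 0, 0], "hand": 0.0}]'

```text
time_s: 26.85
eef_pos: [603.3, -0.2, -11.0]
ee_rot: [0.0, 0.148, 0.989, 0.0]
force: [-0.3, 0.5, -2.8]
grip_width: 0.238
```

Call:
servo_tool --motion '[{"dr": [0, 0, 0], "delta_pos": [0, 0, 0.08], "hand": 0.0}, {"dr": [0, 0, 0], "delta_pos": [0, 0, 0.06], "hand": 0.0}, {"dr": [0, 0, 0], "delta_pos": [0, 0, 0.0], "hand": 0.0}]'

```text
time_s: 27.22
eef_pos: [603.7, -0.2, -17.5]
ee_rot: [0.001, 0.148, 0.989, 0.0]
force: [-0.2, 0.6, -0.1]
grip_width: 0.238
```

```bash
python3 yaw.py 603 0.2 -17.5 -17; python3 look.py s27 240 130 380 250 5; python3 hand.py s27
```

```text
t 27.225 pos [ 6.037e+02 -2.000e-01 -1.750e+01] F [-0.2  0.6 -0.1] grip 0.238
dr [0.002 0.011 0.003] dp [0.016 0.004 0.001]
27.275 [ 6.037e+02 -3.000e-01 -1.750e+01] [9.000e-04 1.476e-01 9.891e-01 0.000e+00] [-0.9  0.  -0.3] 0.23557340354142803
handle top [542.8  19.8  20.7  20.2  70.3] [541.39059991  21.13848622  61.89552089] 48 all [542.5  19.9  20.7  20.5 -21. ]
```

View pics/s27.png

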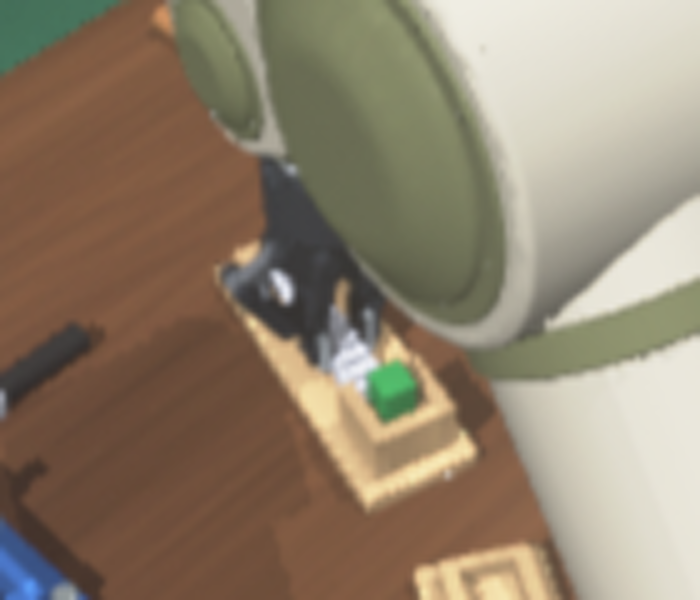

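Call:
servo_tool --motion '[{"dr": [0, 0, 0], "delta_pos": [0, 0, 0.04], "hand": 0.0}, {"dr": [0, 0, 0], "delta_pos": [0, 0, 0.0], "hand": 0.0}]'

```text
time_s: 27.52
eef_pos: [603.9, -0.3, -17.2]
ee_rot: [0.001, 0.147, 0.989, -0.0]
force: [0.2, 0.3, -2.1]
grip_width: 0.235
```

Call:
servo_tool --motion '[{"dr": [0, 0, 0], "delta_pos": [0, 0, 0.05], "hand": 0.0}, {"dr": [0, 0, 0], "delta_pos": [0, 0, 0.03], "hand": 0.0}]'

```text
time_s: 27.78
eef_pos: [604.2, -0.3, -17.6]
ee_rot: [0.001, 0.147, 0.989, -0.0]
force: [-8.4, 0.1, 13.1]
grip_width: 0.239
```

Firm contact with the plank at reported z -17.6, where I expected it. Letting go.

Call:
servo_tool --motion '[{"dr": [0, 0, 0], "delta_pos": [0, 0, 0], "hand": 0.0}, {"dr": [0, 0, 0], "delta_pos": [0, 0, 0], "hand": 0.45}, {"dr": [0, 0, 0], "delta_pos": [0, 0, 0], "hand": 0.45}, {"dr": [0, 0, 0], "delta_pos": [0, 0, 0], "hand": 0.45}]'

```text
time_s: 28.28
eef_pos: [604.4, -0.4, -17.9]
ee_rot: [0.002, 0.147, 0.989, -0.0]
force: [-0.6, 0.2, 0.2]
grip_width: 0.448
```

```bash
python3 yaw.py 603 0.2 -17.5 -17; python3 look.py s28 240 130 380 250 5; python3 hand.py s28
```

```text
t 28.275 pos [ 6.044e+02 -4.000e-01 -1.790e+01] F [-0.6  0.2  0.2] grip 0.448
dr [-0.001  0.021  0.007] dp [ 0.031  0.004 -0.008]
28.325 [ 6.044e+02 -4.000e-01 -1.790e+01] [ 1.800e-03  1.472e-01  9.891e-01 -4.000e-04] [-0.3 -0.5 -0. ] 0.44774451379915603
handle top [543.3  19.8  19.2  17.9  72.9] [542.18055534  20.87975646  61.01187844] 49 all [543.2  20.2  19.8  18.1  72.5]
```

View pics/s28.png

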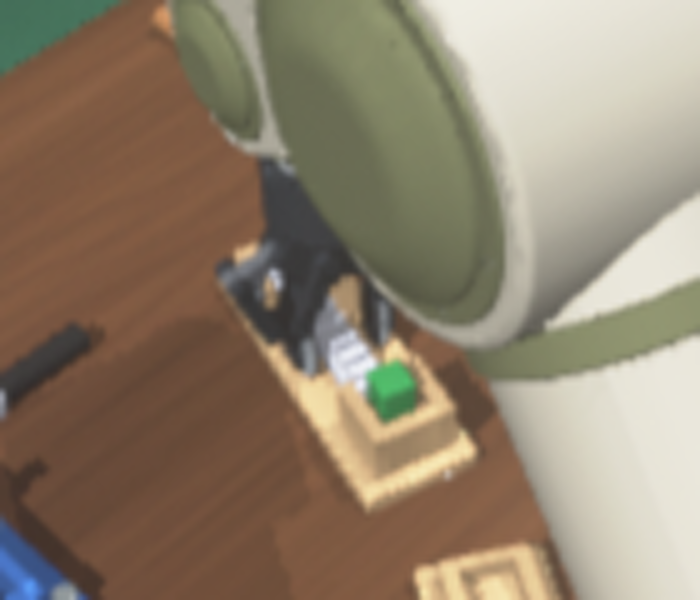

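Released: the fingers are clear and the handle sits in the tall pocket. I'll rise and move away to check.

Call:
servo_tool --motion '[{"dr": [0, 0, 0], "delta_pos": [0, 0, -0.2], "hand": 0.45}, {"dr": [0, 0, 0], "delta_pos": [0, 0, -0.6], "hand": 0.45}, {"dr": [0, 0, 0], "delta_pos": [0, 0, -0.8], "hand": 0.45}, {"dr": [0, 0, 0], "delta_pos": [0, 0, -0.8], "hand": 0.45}, {"dr": [0, 0, 0], "delta_pos": [0.5, -0.7, -0.3], "hand": 0.45}, {"dr": [0, 0, 0], "delta_pos": [0.5, -0.8, 0], "hand": 0.45}, {"dr": [0, 0, 0], "delta_pos": [0.5, -0.8, 0], "hand": 0.45}, {"dr": [0, 0, 0], "delta_pos": [0.5, -0.8, 0], "hand": 0.45}, {"dr": [0, 0, 0], "delta_pos": [0.5, -0.8, 0], "hand": 0.45}, {"dr": [0, 0, 0], "delta_pos": [0, -0.8, 0], "hand": 0.45}, {"dr": [0, 0, 0], "delta_pos": [0, -0.5, 0], "hand": 0.45}, {"dr": [0, 0, 0], "delta_pos": [0, 0, 0], "hand": 0.45}]'

```text
time_s: 29.82
eef_pos: [404.2, -219.2, 129.2]
ee_rot: [0.008, 0.147, 0.989, -0.003]
force: [0.2, 0.6, 0.1]
grip_width: 0.448
```

```bash
python3 look.py s29 180 110 380 260 4; python3 look.py t29 200 80 400 230 4 top; python3 hand.py s29; python3 hand.py t29
python3 - <<'E'
from h import *
a=np.radians(-17);c,s=np.cos(a),np.sin(a)
for t in('s29','t29'):
    W=np.load('w_%s.npy'%t);i=np.load('i_%s.npy'%t).astype(int)
    d=W[...,:2]-[603,0.2];X=d[...,0]*c+d[...,1]*s;Y=-d[...,0]*s+d[...,1]*c
    m=(i.min(-1)>120)&(i.max(-1)-i.min(-1)<40)&(abs(X)<95)&(abs(Y)<20)&(W[...,2]>8)
    print(t,m.sum(),'x',np.percentile(X[m],[1,99]).round(1),'y',np.percentile(Y[m],[3,50,97]).round(1))
    for lo in range(-75,80,25):
        k=m&(X>=lo)&(X<lo+25)
        if k.sum()>3: print(lo,np.percentile(W[k][:,2],[5,50,95]).round(1),Y[k].mean().round(1))
E
```

```text
29.875 [ 404.5 -218.4  129.1] [ 0.0075  0.1463  0.9892 -0.0027] [ 1.   0.3 -0. ] 0.45047579081115935
29.925 [ 404.7 -217.7  129. ] [ 0.0074  0.1457  0.9893 -0.0026] [-0.1  0.3  0.3] 0.44965856419507433
handle top [543.6  19.9  19.9  18.8 -10.8] [542.45959706  20.42600672  61.43921655] 45 all [543.1  20.4  20.4  19.9 -15.2]
handle top [542.8  18.7  20.   19.6  76.4] [542.28198654  18.94930974  62.40812843] 61 all [542.3  18.5  20.1  19.8 -18.9]
s29 278 x [-50.9  85.4] y [-15.4   3.4  11.8]
-75 [47.6 50.9 60.1] 10.8
-50 [24.3 31.1 47.6] 5.6
-25 [14.8 26.1 32.9] 2.2
0 [13.8 25.8 34. ] 2.3
25 [13.  25.5 32.9] 2.3
50 [14.6 25.2 32.9] 1.5
75 [14.2 17.7 26.6] -5.1
t29 459 x [-45.5  76.6] y [-11.5   0.3  13.3]
-50 [12.  25.2 33.1] 0.2
-25 [13.1 25.7 33.9] 0.7
0 [11.9 26.4 33.5] 0.6
25 [12.1 26.5 33.7] 0.6
50 [11.4 24.8 34.2] 0.4
75 [13.4 23.3 25.9] -0.1
```

View pics/s29.png

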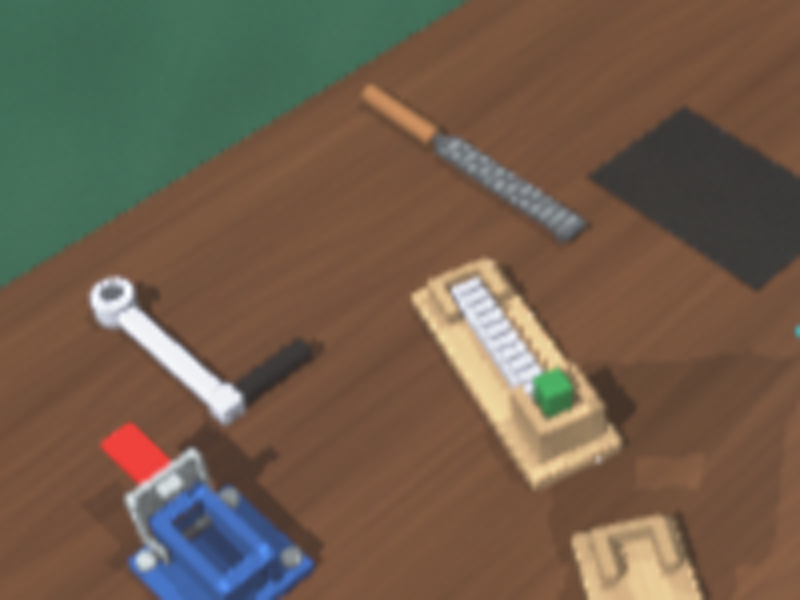

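View pics/t29.png

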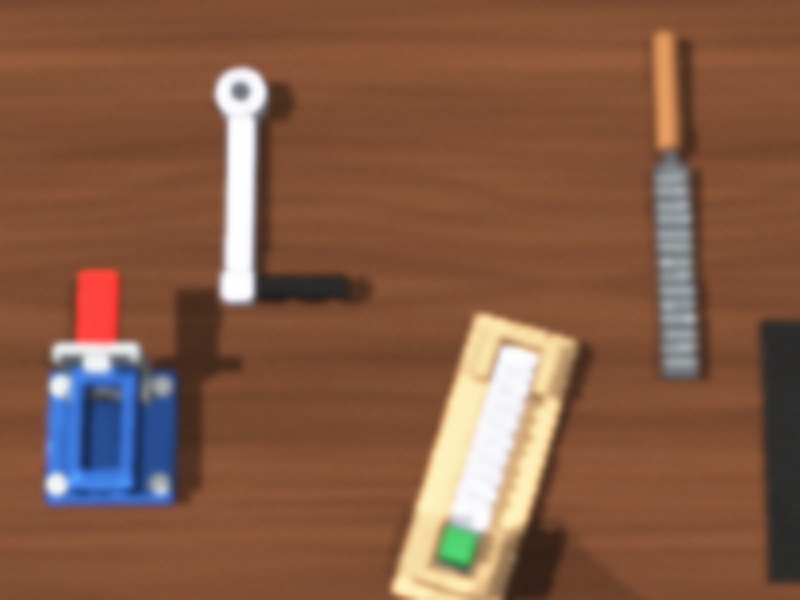

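The bar is seated and level in the far rest: teeth tops read about 33 mm along its length and the handle top about 62 mm. The pawl is open and nothing else has moved. I'll let the arm settle and hand in.

Call:
servo_tool --motion '[{"dr": [0, 0, 0], "delta_pos": [0, 0, 0], "hand": 0.45}, {"dr": [0, 0, 0], "delta_pos": [0, 0, 0], "hand": 0.45}]'

```text
time_s: 30.18
eef_pos: [405.2, -216.2, 129.2]
ee_rot: [0.007, 0.145, 0.989, -0.002]
force: [-0.3, 0.8, 0.4]
grip_width: 0.448
```

```bash
python3 -c "
from h import *
print(ctrl.sense()['time_s'],ticket.finish_job())"
```

```text
the job is handed in; nothing more can be done
30.175 None
```

The job is done and handed in at 30.2 s. The pawl is over and staying open, and the bar was drawn straight out by its handle and laid flat, teeth up, on the black mat. I let go, regripped it by the middle, and lowered it into the far rest until it touched the plank.

**Last checks:** both cameras show the green handle in the tall pocket with its top at about 62 mm. The teeth tops read about 33 mm along the whole bar, so it is level and fully down. The bar is centred to about 1–2 mm. The pawl is open, the arm is clear and touching nothing, and the kick-start lever and file look unmoved. The final views did not include the ashtray and fuel cap, so I did not recheck those.

**What disagreed:** the fingertips sat about 32 mm higher than the reported TCP height. My first sweep at the pawl therefore passed over it without touching, and the second, lower one opened it. After that I set heights from the pictures and from contact force. The highest force I read was about 20 N, with the bar on the mat.

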